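# Lever up the holding plate at the burger counter, shim it and load the cartons

### The job

The heavy iron holding plate must slope backwards before the burgers go on it. Take the pry bar, lever the plate's front edge up over the yellow fulcrum block, swing the bar's handle under the red hook so that the hook holds it, let go, and slip one blue shim well under each front foot; then unhook the bar so that the plate comes down on both shims. Finish with the bar back in the notches of its wooden rest and every carton standing flat in a bay of the plate, one to a bay, without disturbing the sauce bottle, the shaker or the burger press.

Things in the scene. Friction and masses are not known exactly. Their poses are not given: they have to be found in the camera images.
- stand: Fixed station carrying plate, fulcrum and hook. Origin on the counter below the middle of the plate's front edge; +x points inward, from front edge (x = 0) to rear hinge (x = 200 mm), so the bar comes in from -x; +y left when looking along +x. Back panel 90 mm high at x = 229 to 241. The flat strip on the counter is decoration.
- fulcrum: Fixed yellow block at stand x = -50, y = 0, 60 mm wide (along y), 26 mm deep, with a round steel crown of radius 9 mm along y whose top is 37 mm above the counter. Origin on the counter under its middle, axes as the stand's.
- keeper: Fixed red hook at stand x = -155, 16 mm thick along x. Post at y = -30 to -16; from its top a lip reaches to y = 0, underside 39, top 47 mm up: a slot open to +y. Press the bar down beside the lip (+y side) till its top is below 39 mm, swing it to -y under the lip, let it up: the plate's weight keeps it there. Origin on the counter at y = 0, axes as the stand's.
- plate (a joint): Tilt of the heavy iron plate (5 kg, 200 (x) x 290 (y) x 12 mm, free hinge along its rear edge), rad: 0 with its feet on the counter, growing as the front edge rises (0.1 is about 18 mm at the feet). About 0.06 on the two 10 mm shims; near 0.09 with the bar held by the hook. It takes about 26 N to raise the front edge, some 12 N down at the bar's grip.
- edge (a point): Middle of the plate's front edge, on its underside, 33 mm above the counter when down; moves with the plate, axes as the stand's. The gap below takes the bar's tip. Two front feet under the plate, each 30 (x) x 40 (y) x 33 mm tall, stand on the counter at stand x = 8 to 38, y centres +110 and -110; the shims go under them.
- bay0 (a point): Centre of the floor of the plate's bay 0 (the +y one; ridges 6 mm high), 84 mm wide (y) x 104 mm deep (x) inside its ridges; it moves and tilts with the plate, axes as the plate's, z normal to the floor.
- bay1 (a point): Centre of the floor of the plate's bay 1 (the middle one; ridges 6 mm high), 84 mm wide (y) x 104 mm deep (x) inside its ridges; it moves and tilts with the plate, axes as the plate's, z normal to the floor.
- bay2 (a point): Centre of the floor of the plate's bay 2 (the -y one; ridges 6 mm high), 84 mm wide (y) x 104 mm deep (x) inside its ridges; it moves and tilts with the plate, axes as the plate's, z normal to the floor.
- bar: Pry bar, 0.4 kg, straight. Origin on its centre line in the middle of the grip; +x to the flat steel tip. Orange handle 20 x 20 mm from x = -55 to +30; steel blade 14 wide (y) x 10 mm thick (z) from there, thinned to 6 mm from x = 173 to the tip at x = 218. With the tip 18 mm under the plate's edge the fulcrum lies 150 mm ahead of the origin.
- rest: Fixed wooden rest for the bar. Origin on the counter; the bar's place is with its axes along the rest's and its origin 36 mm above this one. Two saddles 14 mm thick, at x = +130 (notch 26 mm wide, floor 31 mm high) and x = -45 (notch 32 mm wide, floor 26 mm high), with cheeks 12 mm high.
- shim_a: Blue plastic shim, 0.09 kg: tongue 80 long (x -45 to +35) x 36 wide x 10 mm thick, with an upright finger tab 24 long (x -43 to -19) x 12 mm wide (y), top 44 mm up. Origin on the underside, on the centre line; +x points to the end that goes under the foot; fully in, its origin is below the plate's front edge. Both shims are alike, either fits either foot.
- shim_b: Blue plastic shim, 0.09 kg: tongue 80 long (x -45 to +35) x 36 wide x 10 mm thick, with an upright finger tab 24 long (x -43 to -19) x 12 mm wide (y), top 44 mm up. Origin on the underside, on the centre line; +x points to the end that goes under the foot; fully in, its origin is below the plate's front edge. Both shims are alike, either fits either foot.
- carton_a: Closed cardboard burger carton, 66 (its x) x 60 (its y) x 50 mm high, 0.12 kg, standing on the counter; origin at the centre of its underside. May be absent.
- carton_b: Closed cardboard burger carton, 66 (its x) x 60 (its y) x 50 mm high, 0.12 kg, standing on the counter; origin at the centre of its underside. May be absent.
- carton_c: Closed cardboard burger carton, 66 (its x) x 60 (its y) x 50 mm high, 0.12 kg, standing on the counter; origin at the centre of its underside. May be absent.
- sauce: Red sauce bottle, 48 mm across, 85 mm high. It is no part of the job: leave it where it is.
- shaker: Small steel shaker, 40 mm across, 70 mm high. It is no part of the job: leave it where it is.
- press: Black iron burger press, disc 90 mm across with an upright handle, 82 mm high. It is no part of the job: leave it where it is.
There are look-alikes about, which are no part of the job. Of the things that look like the rest, the larger one is meant.

How it is judged:
By the outcome, as a careful person would: the job done as asked, in the order asked, and still so for the second after the job is handed in, with the robot touching nothing.
Of carton_a, carton_b, carton_c only 2 to 3 are there at a start; the rules pass over those that are not, and their reading is None.
At some moment in a run one of carton_a, carton_b, carton_c may be knocked a few centimetres aside while the robot is not near it.
Once in a run the grip may slacken for a moment while it holds something.
It also fails if it takes over 210 s, if anything falls off the work surface, if the arm or the gripper's body presses on something with over 40 N, if the wrist force passes 120 N, or if a joint passes its speed limit or range.

### The arm

A 6-joint arm with a two-finger parallel gripper is mounted at the origin on the work surface. World frame = base frame: x ahead of the robot, y to its left, z up, the work surface at z = 0. Lengths are in m, angles in rad, forces in N, time in s.
With the tool pointing down it reaches from about 0.35 to 0.775 m from the base axis. Payload 5.5 kg.
Tool frame: the origin (TCP) lies between the finger pads; the fingertips stand 11 mm ahead of it and the grasp point (between the pads) lies 8 mm behind it (tips_ahead is the distance from the TCP to the fingertips, in m); z points along the fingers, y is the line along which they close (so a half turn about z gives the same grasp; the last joint's range is limited). The gripper opens to 85 mm and grips with 20 to 120 N. Pads are 22 mm wide; open, the fingers measure 114 mm over their backs; the gripper's body (76 mm by 85 mm) begins 54 mm behind the grasp point. The pads swing forward as they close: fully open they stand 13 mm farther back than shut.
Start: joints at [1.08, 0.313, 0.046, 1.304, 0, 1.431], TCP at [0.198, 0.54, 0.242] pointing down, gripper open.
Joint ranges: [-2.76, 2.76], [-0.86, 1.69], [-1.03, 1.26], [-2.2, 2.34], [-1.47, 1.5], [-3.14, 3.14]. Speed limits (rad/s): [2.57, 2.57, 3.14, 3.14, 3.14, 3.14].

### API

Orientations are given as a unit quaternion [w, x, y, z].
In Python, from workcell import * gives the robot as it stands. The module is installed in compiled form; this text tells all that it offers.
- The arm moves only by the tool jog_arm, never from a script. Its argument "moves" is a list of rows, each an object with "fingers": the closure, from 0 (fully open) to 1 (shut); "slide": the shift along the tool's x, y, z in mm, a list of three; "angular": the turn, a rotation vector about the tool's x, y, z in degrees, a list of three. A call has 1 to 10 rows; each row is the pose to reach, as a shift and turn from the pose commanded when the call began, along the tool's axes at that moment; what a row does not reach only later rows make up. A row lasts 1/12 s, in which the tool goes at most 41.7 mm and 7.16 degrees, less where a joint would pass 70% of its speed; a pose out of reach is approached as far as the arm can. A call with a gripper value outside its range is refused whole. The fingers move at their own pace and stop on an object; "squeeze" is the grip in N (left out, the last holds). Time passes only in rows, so rows that repeat a pose let the fingers close. It gives the time, the measured TCP pose, the force, the opening and the grip force at its end, in the units of the state.
- get_state(): the state, without advancing time (a new reading comes with each control period).
- read_camera(name): name is "scene" or "top"; returns a dict with "color" (480x640x3 uint8, red, green, blue), "fovy" (degrees; the focal length in pixels is half the picture's height over the tangent of half this angle, whatever the lens; pixels are square), "cx", "cy" (the principal point, pixels), "world_from_camera" (4x4, takes a point from camera to world coordinates). Camera axes: x right, y down, z forward; pixel columns grow to the right and rows downward; lengths in m; the calibration is good to about 2 mm. A picture is of the moment at which its call begins. There is no depth.
- hand_in(): hands the job in; it is judged then, once.
Trained networks look in a picture, given as the dict that the camera call returned (one of the last four; its "shot" number tells which), for a name from the list of things; names that differ only in an ending like _2 or _b are one class to them, and where a whole thing is asked for, a point or a joint stands for the part that bears it (a point fixed in the world has none). Each returns a list of dicts, best first, with "p" (0 to 1); they miss things now and then, are a little off and sometimes report something else, mostly with a low value. They report only what shows in the picture. A call takes as long as a camera call. They do not tell look-alikes from the thing itself.
- look_for(target, picture): "point" ([column, row] in pixels, amid what is visible of it).
- tip_of(target, picture): "point" ([column, row] in pixels: a listed point, or the origin of a listed thing).
The state is a dict: "clock": time; "joint_pos": joint angles; "qvel": joint speeds; "tau": joint torques, N m; "tcp_pos": TCP position; "orientation": TCP orientation; "wrist_force": force on the tool from outside, world axes, zero at the start; "ft_torque": the same for the moment, N m; "finger_gap": finger opening in m; "grip_force": force on a finger pad.
Only numpy, scipy, OpenCV 4.12 (cv2) and the standard library are available. Lean on these libraries where they do the work, as an engineer would, in place of code of your own. Each camera call takes 0.05 s, during which the arm holds its last target. There are 200 camera calls.

## Working session

There is one attempt and no reset: what is moved stays moved. The work goes in short steps, Python scripts to look and compute and a tool call to move; the robot and the scene stay as the last step left them, time stands still between calls to the robot, and variables do not carry over. Pictures are saved under pics/ and viewed, at most 14 in all, crops included, and the job is handed in when it is done.

Besides the shell and the picture viewer there is one more tool, called after "Emit:" in YAML: its name, and indented under it one key for each argument. jog_arm: Moves the arm, as the interface text tells. Its arguments: {"type":"object","properties":{"moves":{"type":"array","items":{"type":"object","properties":{"fingers":{"type":"number"},"slide":{"type":"array","items":{"type":"number"}},"angular":{"type":"array","items":{"type":"number"}}}}},"squeeze":{"type":"number"}},"required":["moves"]}

```bash
mkdir -p pics
cat > h.py <<'E'
from workcell import *
import numpy as np, cv2
from scipy.spatial.transform import Rotation as R
def ray(pic,p):
    h=pic["color"].shape[0]; f=h/2/np.tan(np.radians(pic["fovy"])/2)
    T=np.array(pic["world_from_camera"]); d=T[:3,:3]@np.array([(p[0]-pic["cx"])/f,(p[1]-pic["cy"])/f,1])
    return T[:3,3],d
def at(pic,p,z=0):
    o,d=ray(pic,p); return o+d*(z-o[2])/d[2]
def px(pic,P):
    h=pic["color"].shape[0]; f=h/2/np.tan(np.radians(pic["fovy"])/2)
    T=np.array(pic["world_from_camera"]); c=T[:3,:3].T@(np.array(P)-T[:3,3]); return np.array([pic["cx"]+f*c[0]/c[2],pic["cy"]+f*c[1]/c[2]])
def save(pic,n): cv2.imwrite(f"pics/{n}.png",pic["color"][:,:,::-1])
def st():
    s=get_state(); print("t",round(s["clock"],2),"tcp",np.round(s["tcp_pos"],4),"q",np.round(s["orientation"],4),"F",np.round(s["wrist_force"],1),"gap",round(s["finger_gap"],4),"gf",round(s["grip_force"],1),"j",np.round(s["joint_pos"],2)); return s
E
python3 - <<'E'
from h import *
st()
for c in ("top","scene"):
    p=read_camera(c); save(p,c+"0"); print(c,p["fovy"],p["cx"],p["cy"],np.round(p["world_from_camera"],3).tolist())
    for t in ["stand","fulcrum","keeper","edge","bay0","bay1","bay2","bar","rest","shim_a","carton_a","sauce","shaker","press"]:
        r=tip_of(t,p); print(t,[(np.round(x["point"]).tolist(),round(x["p"],2),np.round(at(p,x["point"])[:2],3).tolist()) for x in r[:5]])
E
```

```text
t 0.0 tcp [0.1974 0.5395 0.2414] q [-3.000e-04  1.745e-01  9.847e-01 -9.000e-04] F [ 0.2 -0.1 -0.2] gap 0.0854 gf 0.0 j [1.08 0.31 0.04 1.3  0.   1.43]
top 51.4652006515225 326.34606070821957 244.5011858762897 [[-0.029, -0.997, 0.076, 0.407], [-0.999, 0.03, 0.01, -0.068], [-0.013, -0.076, -0.997, 1.232], [0.0, 0.0, 0.0, 1.0]]
stand [([256.0, 221.0], 0.92, [0.566, 0.118])]
fulcrum [([276.0, 223.0], 0.73, [0.558, 0.068])]
keeper [([319.0, 228.0], 0.65, [0.543, -0.039])]
edge [([253.0, 219.0], 0.7, [0.57, 0.127])]
bay0 [([210.0, 214.0], 0.77, [0.585, 0.233]), ([404.0, 179.0], 0.65, [0.66, -0.254]), ([208.0, 257.0], 0.61, [0.48, 0.241]), ([212.0, 179.0], 0.59, [0.675, 0.228])]
bay1 [([210.0, 214.0], 0.77, [0.585, 0.233]), ([404.0, 179.0], 0.65, [0.66, -0.254]), ([208.0, 257.0], 0.61, [0.48, 0.241]), ([212.0, 179.0], 0.59, [0.675, 0.228])]
bay2 [([210.0, 214.0], 0.77, [0.585, 0.233]), ([404.0, 179.0], 0.65, [0.66, -0.254]), ([208.0, 257.0], 0.61, [0.48, 0.241]), ([212.0, 179.0], 0.59, [0.675, 0.228])]
bar [([470.0, 260.0], 0.81, [0.451, -0.409]), ([310.0, 178.0], 0.25, [0.669, -0.019])]
r
[... 1285 characters left out ...]
 ([447.0, 240.0], 0.75, [0.636, 0.267])]
bar [([190.0, 300.0], 0.86, [0.425, -0.376]), ([376.0, 295.0], 0.47, [0.671, -0.012])]
rest [([191.0, 312.0], 0.86, [0.459, -0.389]), ([126.0, 262.0], 0.59, [0.211, -0.454]), ([285.0, 343.0], 0.5, [0.66, -0.261])]
shim_a [([334.0, 322.0], 0.71, [0.676, -0.142]), ([376.0, 298.0], 0.59, [0.679, -0.018])]
carton_a [([262.0, 313.0], 0.96, [0.559, -0.258]), ([287.0, 343.0], 0.69, [0.662, -0.258]), ([281.0, 262.0], 0.58, [0.446, -0.135])]
sauce [([388.0, 328.0], 0.68, [0.762, -0.055])]
shaker [([387.0, 330.0], 0.6, [0.764, -0.06]), ([337.0, 366.0], 0.59, [0.773, -0.205]), ([400.0, 202.0], 0.56, [0.44, 0.278])]
press [([205.0, 259.0], 0.83, [0.321, -0.286])]
```

View pics/top0.png

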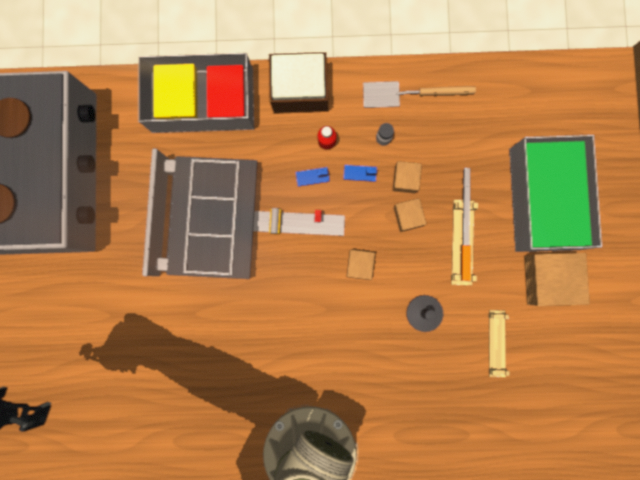

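View pics/scene0.png

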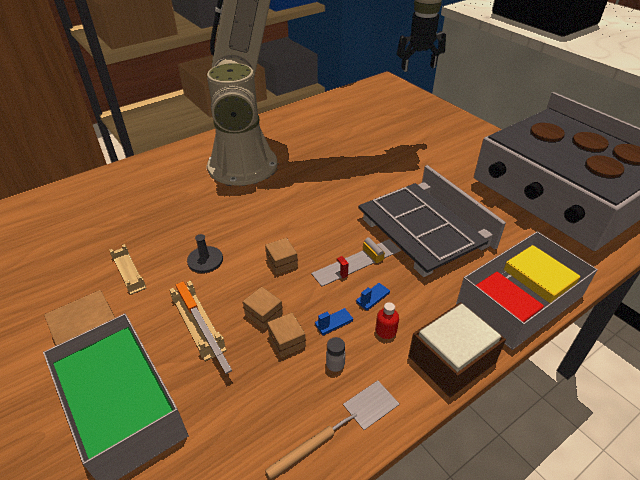

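Run:
```python
from h import *
p=read_camera("top")
c=p["color"]
cv2.imwrite("pics/crop1.png",cv2.resize(c[135:285,140:360],None,fx=3.6,fy=3.6,interpolation=cv2.INTER_CUBIC)[:,:,::-1])
cv2.imwrite("pics/crop2.png",cv2.resize(c[150:300,340:490],None,fx=4,fy=4,interpolation=cv2.INTER_CUBIC)[:,:,::-1])
hsv=cv2.cvtColor(c,cv2.COLOR_RGB2HSV)
def seg(lo,hi,box,z,n):
    m=cv2.inRange(hsv,lo,hi); k=np.zeros_like(m); x0,y0,x1,y1=box; k[y0:y1,x0:x1]=255; m&=k
    N,l,s,ce=cv2.connectedComponentsWithStats(m)
    for i in range(1,N):
        if s[i,4]>15:
            r=cv2.minAreaRect(np.argwhere(l==i)[:,::-1].astype(np.float32)); b=cv2.boxPoints(r)
            print(n,s[i,4],np.round(ce[i],1),np.round(at(p,ce[i],z),4)[:2],"box",[np.round(at(p,q,z)[:2],3).tolist() for q in b])
seg((108,150,60),(125,255,255),(280,150,400,200),.012,"shim")
seg((5,220,180),(16,255,255),(440,230,490,300),.046,"handle")
seg((0,180,120),(6,255,255),(300,200,340,240),.047,"hook")
seg((20,120,120),(35,255,255),(262,200,290,245),.03,"fulc")
m=cv2.cvtColor(c,cv2.COLOR_RGB2GRAY)
```

```text
shim 372 [359.7 172.8] [ 0.6764 -0.1437] box [[0.664, -0.105], [0.695, -0.108], [0.688, -0.183], [0.657, -0.18]]
shim 280 [312.4 175.8] [ 0.6727 -0.0261] box [[0.683, 0.011], [0.69, -0.06], [0.661, -0.063], [0.654, 0.008]]
handle 72 [462.7 261.5] [ 0.4477 -0.3785] box [[0.409, -0.375], [0.482, -0.379], [0.482, -0.386], [0.408, -0.382]]
hook 59 [317.9 214.6] [ 0.5702 -0.0379] box [[0.582, -0.031], [0.581, -0.046], [0.557, -0.045], [0.557, -0.031]]
fulc 43 [279.  221.2] [0.5593 0.0576] box [[0.589, 0.059], [0.589, 0.055], [0.533, 0.056], [0.533, 0.061]]
```

View pics/crop1.png

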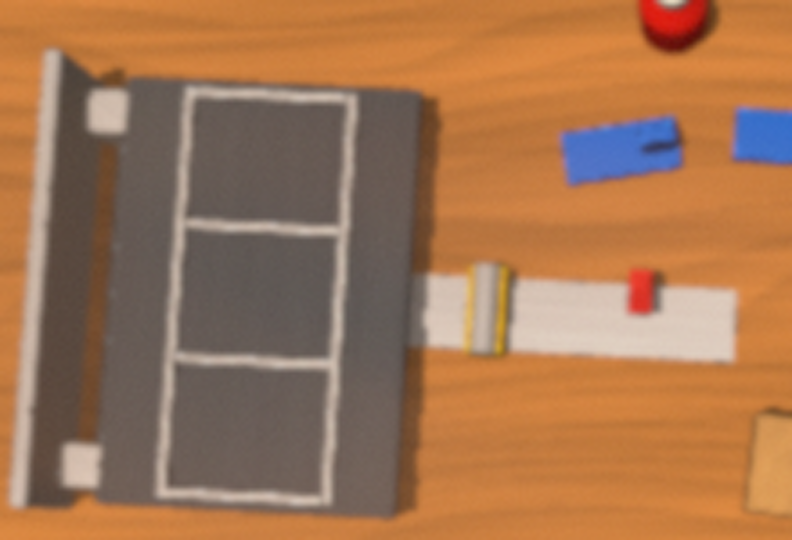

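View pics/crop2.png

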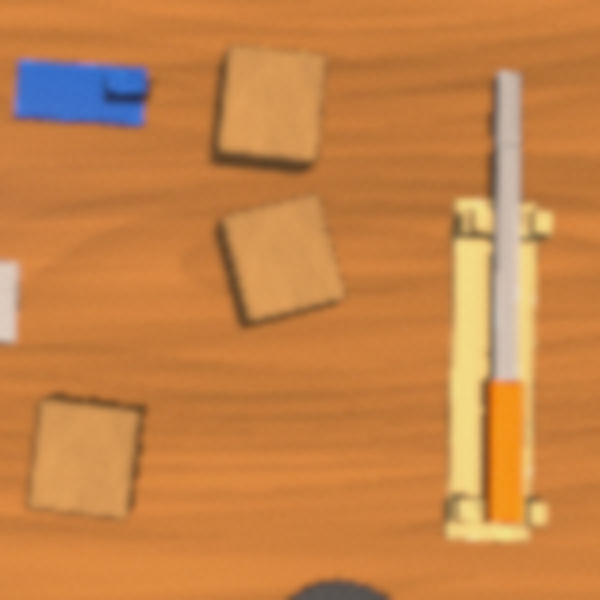

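```bash
cat >> h.py <<'E'
def fit(w,l):
    w=np.array(w)[:,:2]; l=np.array(l,float); a=w-w.mean(0); b=l-l.mean(0)
    th=np.arctan2((b[:,0]*a[:,1]-b[:,1]*a[:,0]).sum(),(b*a).sum()); M=np.array([[np.cos(th),-np.sin(th)],[np.sin(th),np.cos(th)]])
    t=w.mean(0)-M@l.mean(0); r=w-(l@M.T+t); return t,th,r
E
python3 - <<'E'
from h import *
p=read_camera("top")
c1=lambda u,v:(140+(u+.5)/3.6-.5,135+(v+.5)/3.6-.5)
c2=lambda u,v:(340+(u+.5)/4-.5,150+(v+.5)/4-.5)
A=[(c1(488,309),.037,(-.05,0)),(c1(642,291),.047,(-.155,-.015)),(c1(421,92),.045,(0,-.145)),(c1(395,516),.045,(0,.145)),(c1(131,77),.045,(.2,-.145)),(c1(98,500),.045,(.2,.145))]
def go(n,A):
    t,th,r=fit([at(p,a[0],a[1]) for a in A],[a[2] for a in A]); print(n,np.round(t,4),round(np.degrees(th),2),"res mm",np.round(r*1000,1).tolist()); return t,th
go("stand",A)
go("bar",[(c2(509,71),.039,(.218,0)),(c2(505.5,521),.046,(-.055,0)),(c2(508,380),.046,(.03,0))])
go("rest",[(c2(504,222),.043,(.130,0)),(c2(497,512),.038,(-.045,0))])
go("cA",[(c2(*q),.05,l) for q,l in zip([(229,47),(326,54),(314,162),(217,154)],[(.033,.03),(.033,-.03),(-.033,-.03),(-.033,.03)])])
go("cB",[(c2(*q),.05,l) for q,l in zip([(221,228),(318,197),(344,296),(247,322)],[(.033,.03),(.033,-.03),(-.033,-.03),(-.033,.03)])])
go("cC",[(c2(*q),.05,l) for q,l in zip([(42,398),(143,407),(131,517),(29,505)],[(.033,.03),(.033,-.03),(-.033,-.03),(-.033,.03)])])
S=[(.035,-.018),(-.045,-.018),(-.045,.018),(.035,.018)]
go("sR",[(c2(*q),.01,l) for q,l in zip([(19,61),(147,67),(145,126),(15,118)],S)])
go("sL",[(c1(*q),.01,l) for q,l in zip([(562,132),(676,117),(683,165),(569,185)],S)])
q=read_camera("scene"); cv2.imwrite("pics/s2.png",cv2.resize(q["color"][215:385,150:400],None,fx=3.2,fy=3.2,interpolation=cv2.INTER_CUBIC)[:,:,::-1])
E
```

```text
stand [0.5657 0.1171] 85.28 res mm [[-1.0, -1.2], [0.3, 0.6], [-2.0, 2.1], [2.3, 0.8], [-1.9, -1.1], [2.2, -1.2]]
bar [ 0.4581 -0.3878] -3.7 res mm [[-0.2, 0.1], [0.7, 0.1], [-0.5, -0.1]]
rest [ 0.4537 -0.3844] -3.81 res mm [[-0.6, 0.0], [0.6, -0.0]]
cA [ 0.6574 -0.2557] -7.6 res mm [[-1.0, -1.3], [0.8, 0.1], [0.8, 1.4], [-0.5, -0.3]]
cB [ 0.5626 -0.2583] 13.6 res mm [[-4.2, -1.1], [-1.5, -1.4], [2.7, 1.3], [3.0, 1.2]]
cC [ 0.4492 -0.1373] -8.11 res mm [[-1.3, 0.0], [0.0, -0.3], [0.4, -0.2], [0.8, 0.5]]
sR [ 0.6771 -0.1395] 85.04 res mm [[0.0, -0.1], [0.6, 0.1], [-0.6, -0.4], [0.0, 0.4]]
sL [ 0.6714 -0.0213] 96.89 res mm [[0.7, -0.3], [-0.9, -0.1], [1.1, 0.4], [-0.8, 0.1]]
```

View pics/s2.png

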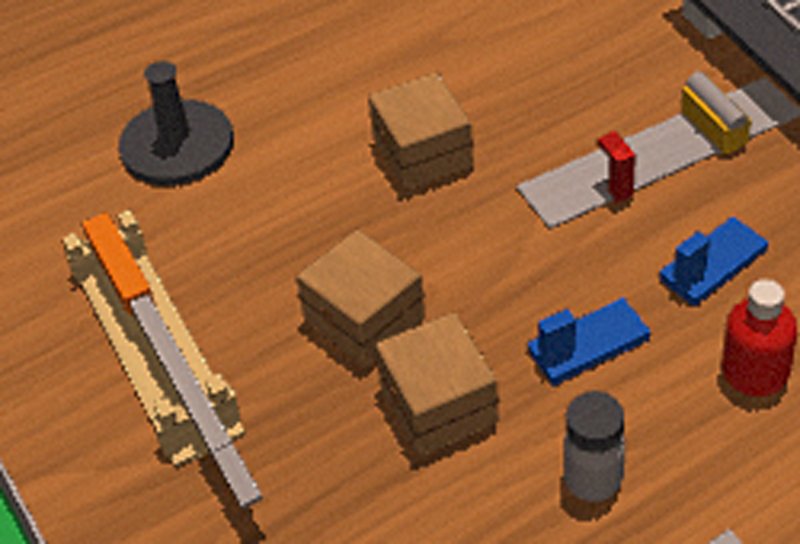

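```bash
cat >> h.py <<'E'
ST=(np.array([0.5657,0.1171]),np.radians(85.28))
def stand(x,y,z):
    c,s=np.cos(ST[1]),np.sin(ST[1]); return np.array([ST[0][0]+c*x-s*y,ST[0][1]+s*x+c*y,z])
def tool(yaw,slope=0,turn=0):
    """yaw (deg) of bar/thing axis; tool x = minus that axis; slope = descending angle (deg) of the axis"""
    y=np.radians(yaw); a=np.radians(slope)
    d=np.array([np.cos(y)*np.cos(a),np.sin(y)*np.cos(a),-np.sin(a)]); X=-d; Y=np.cross([0,0,-1],X); Y/=np.linalg.norm(Y)
    return R.from_matrix(np.c_[X,Y,np.cross(X,Y)])
def cur():
    s=get_state(); q=s["orientation"]; return np.array(s["tcp_pos"]),R.from_quat([q[1],q[2],q[3],q[0]])
def plan(*tg, start=None):
    """tg: (TCP pos, Rot). each printed relative to the previous one"""
    p,r=start or cur()
    for P,Q in tg:
        rv=(r.inv()*Q).as_rotvec(degrees=True); d=r.inv().apply(np.array(P)-p)*1000
        print("slide",np.round(d,1).tolist(),"ang",np.round(rv,2).tolist(),"|d|",round(np.linalg.norm(d)),"rows",int(np.ceil(max(np.linalg.norm(d)/41.7,np.linalg.norm(rv)/7.16)))); p,r=np.array(P),Q
E
python3 - <<'E'
from h import *
b=tool(-3.7)
plan(([.5,.1,.2],b),([.458,-.388,.12],b),([.458,-.388,.032],b))
E
```

```text
slide [-435.2, -309.3, 42.3] ang [0.0, 0.0, -16.4] |d| 536 rows 13
slide [10.4, -489.7, 80.0] ang [0.0, 0.0, 0.0] |d| 496 rows 12
slide [0.0, 0.0, 88.0] ang [0.0, 0.0, 0.0] |d| 88 rows 3
```

Emit:
jog_arm:
  moves:
    - {"slide": [-40, -28, 4], "angular": [0, 0, -3]}
    - {"slide": [-80, -56, 8], "angular": [0, 0, -6]}
    - {"slide": [-217, -154, 21], "angular": [0, 0, -8]}
    - {"slide": [-217, -154, 21], "angular": [0, 0, -8]}
    - {"slide": [-217, -154, 21], "angular": [0, 0, -8]}
    - {"slide": [-217, -154, 21], "angular": [0, 0, -8]}
    - {"slide": [-217, -154, 21], "angular": [0, 0, -8]}
    - {"slide": [-217, -154, 21], "angular": [0, 0, -8]}
    - {"slide": [-217, -154, 21], "angular": [0, 0, -8]}

```text
schema error: expected keys fingers, slide, angular
```

Run:
```python
from h import *
st()
b=tool(-3.7)
plan(([.5,.1,.2],b),([.458,-.388,.12],b),([.458,-.388,.032],b))
```

```text
t 1.65 tcp [0.1976 0.54   0.2423] q [0.     0.1745 0.9847 0.    ] F [0.2 0.1 0.2] gap 0.0852 gf 0.0 j [1.08 0.31 0.05 1.3  0.   1.43]
slide [-435.2, -309.3, 42.3] ang [0.0, 0.0, -16.4] |d| 536 rows 13
slide [10.4, -489.7, 80.0] ang [0.0, 0.0, 0.0] |d| 496 rows 12
slide [0.0, 0.0, 88.0] ang [0.0, 0.0, 0.0] |d| 88 rows 3
```

Emit:
jog_arm:
  moves:
    - {"fingers": 0, "slide": [-217, -154, 21], "angular": [0, 0, -8]}
    - {"fingers": 0, "slide": [-217, -154, 21], "angular": [0, 0, -8]}
    - {"fingers": 0, "slide": [-217, -154, 21], "angular": [0, 0, -8]}
    - {"fingers": 0, "slide": [-217, -154, 21], "angular": [0, 0, -8]}
    - {"fingers": 0, "slide": [-217, -154, 21], "angular": [0, 0, -8]}
    - {"fingers": 0, "slide": [-217, -154, 21], "angular": [0, 0, -8]}
    - {"fingers": 0, "slide": [-217, -154, 21], "angular": [0, 0, -8]}
    - {"fingers": 0, "slide": [-217, -154, 21], "angular": [0, 0, -8]}

```text
clock: 2.32
tcp_pos: [0.3504, 0.3177, 0.2211]
orientation: [0.0, 0.108, 0.994, -0.0]
wrist_force: [-0.0, -0.1, -0.3]
finger_gap: 0.0852
grip_force: 0.0
```

Run:
```python
from h import *
st()
b=tool(-3.7)
plan(([.5,.1,.2],b),([.48,-.14,.16],b),([.458,-.388,.12],b),([.458,-.388,.032],b))
```

```text
t 2.32 tcp [0.3504 0.3177 0.2211] q [ 3.000e-04  1.081e-01  9.941e-01 -5.000e-04] F [-0.  -0.1 -0.3] gap 0.0852 gf 0.0 j [ 0.57  0.12 -0.25  1.2  -0.    0.78]
slide [-192.9, -180.5, 21.4] ang [-0.05, 0.04, -8.71] |d| 265 rows 7
slide [4.5, -240.8, 40.0] ang [0.0, 0.0, 0.0] |d| 244 rows 6
slide [6.0, -248.9, 40.0] ang [0.0, 0.0, 0.0] |d| 252 rows 7
slide [0.0, 0.0, 88.0] ang [0.0, 0.0, 0.0] |d| 88 rows 3
```

Emit:
jog_arm:
  moves:
    - {"fingers": 0, "slide": [-193, -180, 21], "angular": [0, 0, -8.7]}
    - {"fingers": 0, "slide": [-193, -180, 21], "angular": [0, 0, -8.7]}
    - {"fingers": 0, "slide": [-193, -180, 21], "angular": [0, 0, -8.7]}
    - {"fingers": 0, "slide": [-193, -180, 21], "angular": [0, 0, -8.7]}
    - {"fingers": 0, "slide": [-193, -180, 21], "angular": [0, 0, -8.7]}
    - {"fingers": 0, "slide": [-193, -180, 21], "angular": [0, 0, -8.7]}
    - {"fingers": 0, "slide": [-193, -180, 21], "angular": [0, 0, -8.7]}

```text
clock: 2.9
tcp_pos: [0.5019, 0.1015, 0.2001]
orientation: [0.001, 0.031, 1.0, -0.0]
wrist_force: [0.8, 0.3, -0.4]
finger_gap: 0.0851
grip_force: 0.0
```

Emit:
jog_arm:
  moves:
    - {"fingers": 0.2, "slide": [5, -241, 40], "angular": [0, 0, 0]}
    - {"fingers": 0.2, "slide": [5, -241, 40], "angular": [0, 0, 0]}
    - {"fingers": 0.2, "slide": [5, -241, 40], "angular": [0, 0, 0]}
    - {"fingers": 0.2, "slide": [5, -241, 40], "angular": [0, 0, 0]}
    - {"fingers": 0.2, "slide": [5, -241, 40], "angular": [0, 0, 0]}
    - {"fingers": 0.2, "slide": [5, -241, 40], "angular": [0, 0, 0]}

```text
clock: 3.4
tcp_pos: [0.4801, -0.1377, 0.1601]
orientation: [0.0, 0.03, 1.0, -0.0]
wrist_force: [0.8, -0.4, -0.2]
finger_gap: 0.0687
grip_force: 0.0
```

Emit:
jog_arm:
  moves:
    - {"fingers": 0.2, "slide": [6, -249, 40], "angular": [0, 0, 0]}
    - {"fingers": 0.2, "slide": [6, -249, 40], "angular": [0, 0, 0]}
    - {"fingers": 0.2, "slide": [6, -249, 40], "angular": [0, 0, 0]}
    - {"fingers": 0.2, "slide": [6, -249, 40], "angular": [0, 0, 0]}
    - {"fingers": 0.2, "slide": [6, -249, 40], "angular": [0, 0, 0]}
    - {"fingers": 0.2, "slide": [6, -249, 40], "angular": [0, 0, 0]}
    - {"fingers": 0.2, "slide": [6, -249, 40], "angular": [0, 0, 0]}
    - {"fingers": 0.2, "slide": [6, -249, 40], "angular": [0, 0, 0]}

```text
clock: 4.07
tcp_pos: [0.4592, -0.386, 0.1192]
orientation: [-0.0, 0.031, 1.0, 0.0]
wrist_force: [-0.1, 0.5, -0.1]
finger_gap: 0.0681
grip_force: 0.0
```

Run:
```python
from h import *
st()
b=tool(-3.7)
plan(([.458,-.388,.032],b))
```

```text
t 4.07 tcp [ 0.4592 -0.386   0.1192] q [-1.000e-04  3.130e-02  9.995e-01  4.000e-04] F [-0.1  0.5 -0.1] gap 0.0681 gf 0.0 j [-0.83  0.42 -0.1   1.05  0.   -0.77]
slide [1.0, -2.1, 87.2] ang [0.04, -0.02, 0.11] |d| 87 rows 3
```

Emit:
jog_arm:
  moves:
    - {"fingers": 0.2, "slide": [1, -2, 40], "angular": [0, 0, 0]}
    - {"fingers": 0.2, "slide": [1, -2, 70], "angular": [0, 0, 0]}
    - {"fingers": 0.2, "slide": [1, -2, 87], "angular": [0, 0, 0]}
    - {"fingers": 0.2, "slide": [1, -2, 87], "angular": [0, 0, 0]}
    - {"fingers": 1, "slide": [1, -2, 87], "angular": [0, 0, 0]}
    - {"fingers": 1, "slide": [1, -2, 87], "angular": [0, 0, 0]}
    - {"fingers": 1, "slide": [1, -2, 87], "angular": [0, 0, 0]}
    - {"fingers": 1, "slide": [1, -2, 87], "angular": [0, 0, 0]}
    - {"fingers": 1, "slide": [1, -2, 87], "angular": [0, 0, 0]}
    - {"fingers": 1, "slide": [1, -2, 87], "angular": [0, 0, 0]}
  squeeze: 100

```text
clock: 4.9
tcp_pos: [0.4596, -0.3872, 0.0358]
orientation: [0.002, 0.03, 1.0, -0.001]
wrist_force: [-0.7, -0.1, 6.3]
finger_gap: 0.018
grip_force: 98.9
```

Emit:
jog_arm:
  moves:
    - {"fingers": 1, "slide": [0, 0, 0], "angular": [0, 0, 0]}
    - {"fingers": 1, "slide": [0, 0, 0], "angular": [0, 0, 0]}
    - {"fingers": 1, "slide": [0, 0, 0], "angular": [0, 0, 0]}

```text
clock: 5.15
tcp_pos: [0.4596, -0.3872, 0.0358]
orientation: [0.002, 0.03, 1.0, -0.001]
wrist_force: [-1.3, 0.1, 6.6]
finger_gap: 0.0181
grip_force: 98.9
```

Run:
```python
from h import *
st()
```

```text
t 5.15 tcp [ 0.4596 -0.3872  0.0358] q [ 0.0016  0.0296  0.9996 -0.0014] F [-1.3  0.1  6.6] gap 0.0181 gf 98.9 j [-0.83  0.5  -0.21  0.86  0.   -0.77]
```

Emit:
jog_arm:
  moves:
    - {"fingers": 1, "slide": [0, 0, -20], "angular": [0, 0, 0]}
    - {"fingers": 1, "slide": [0, 0, -50], "angular": [0, 0, 0]}
    - {"fingers": 1, "slide": [0, 0, -90], "angular": [0, 0, 0]}
    - {"fingers": 1, "slide": [0, 0, -130], "angular": [0, 0, 0]}
    - {"fingers": 1, "slide": [0, 0, -164], "angular": [0, 0, 0]}
    - {"fingers": 1, "slide": [0, 0, -164], "angular": [0, 0, 0]}
    - {"fingers": 1, "slide": [0, 0, -164], "angular": [0, 0, 0]}

```text
clock: 5.73
tcp_pos: [0.4593, -0.3872, 0.2002]
orientation: [0.002, 0.03, 1.0, -0.002]
wrist_force: [0.2, -0.7, -4.2]
finger_gap: 0.018
grip_force: 98.4
```

```bash
cat >> h.py <<'E'
def barpose(xf,s,zf,slope,y=0,dyaw=0,off=0.0016):
    """TCP pose with bar line through stand (xf,y,zf), that point being s ahead of bar origin"""
    a=np.radians(slope); b=np.radians(dyaw); d=np.array([np.cos(a)*np.cos(b),np.cos(a)*np.sin(b),-np.sin(a)])
    P=np.array([xf,y,zf])-(s-off)*d
    return stand(*P),tool(np.degrees(ST[1])+dyaw,slope)
E
python3 - <<'E'
from h import *
s=st()
p,r=cur()
for c in("top","scene"):
    q=read_camera(c); 
    d=-r.as_matrix()[:,0]
    tip=p+.2164*d; print(c,"pred tip",px(q,tip),"origin",px(q,p),"rear",px(q,p-.0566*d))
    u,v=px(q,tip).astype(int); u=min(max(u,60),580)
    save(q,"lift_"+c)
    cr=q["color"][max(0,v-40):v+40,u-50:u+50]; cv2.imwrite(f"pics/lc_{c}.png",cv2.resize(cr,None,fx=4,fy=4,interpolation=cv2.INTER_CUBIC)[:,:,::-1]); print("crop org",u-50,max(0,v-40))
a=np.vstack([cv2.imread("pics/lc_top.png"),cv2.imread("pics/lc_scene.png")]) if False else np.hstack([cv2.imread("pics/lc_top.png"),cv2.imread("pics/lc_scene.png")]); cv2.imwrite("pics/lc.png",a); print(a.shape)
ret=barpose(-.05,.200,.0448+.05*np.sin(np.radians(19))*0,19)
H=barpose(-.05,.200,.10,19)
plan((np.array([.52,-.25,.20]),tool(40,10)),H,(H[0]+[0,0,.0448-.10],H[1]),barpose(-.05,.15,.0448,19))
E
```

```text
t 5.73 tcp [ 0.4593 -0.3872  0.2002] q [ 0.002   0.0297  0.9996 -0.002 ] F [ 0.2 -0.7 -4.2] gap 0.018 gf 98.4 j [-0.83  0.37  0.03  1.22  0.   -0.77]
top pred tip [486.79011145 149.70628518] origin [486.02808184 252.62397759] rear [485.8250001 280.0516564]
crop org 436 109
scene pred tip [217.01811924 319.19214853] origin [173.7221642 248.0140749] rear [164.28779836 232.50408128]
crop org 167 279
(320, 800, 3)
slide [-54.2, 138.8, -3.8] ang [3.9, 9.47, -43.28] |d| 149 rows 7
slide [-108.4, 83.0, 16.8] ang [11.35, 8.53, -43.88] |d| 138 rows 7
slide [-18.0, 0.0, 52.2] ang [0.0, 0.0, 0.0] |d| 55 rows 2
slide [-50.0, 0.0, 0.0] ang [0.0, 0.0, 0.0] |d| 50 rows 2
```

View pics/lc.png

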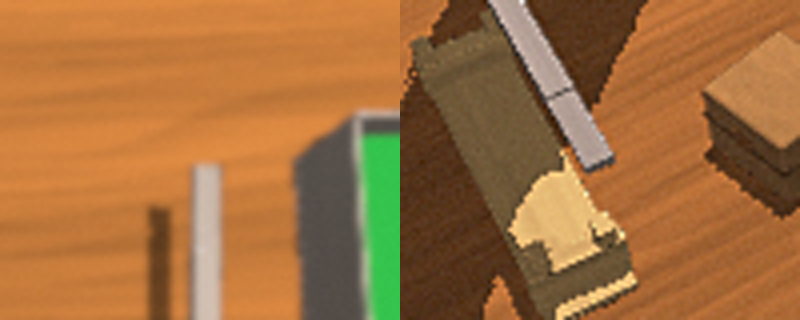

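Emit:
jog_arm:
  moves:
    - {"fingers": 1, "slide": [-54, 139, -4], "angular": [3.9, 9.5, -43.3]}
    - {"fingers": 1, "slide": [-54, 139, -4], "angular": [3.9, 9.5, -43.3]}
    - {"fingers": 1, "slide": [-54, 139, -4], "angular": [3.9, 9.5, -43.3]}
    - {"fingers": 1, "slide": [-54, 139, -4], "angular": [3.9, 9.5, -43.3]}
    - {"fingers": 1, "slide": [-54, 139, -4], "angular": [3.9, 9.5, -43.3]}
    - {"fingers": 1, "slide": [-54, 139, -4], "angular": [3.9, 9.5, -43.3]}
    - {"fingers": 1, "slide": [-54, 139, -4], "angular": [3.9, 9.5, -43.3]}
    - {"fingers": 1, "slide": [-54, 139, -4], "angular": [3.9, 9.5, -43.3]}

```text
clock: 6.5
tcp_pos: [0.5197, -0.2493, 0.1989]
orientation: [-0.083, -0.341, 0.936, -0.029]
wrist_force: [0.7, -0.8, -3.4]
finger_gap: 0.0177
grip_force: 98.5
```

Emit:
jog_arm:
  moves:
    - {"fingers": 1, "slide": [-108, 83, 17], "angular": [11.3, 8.5, -43.9]}
    - {"fingers": 1, "slide": [-108, 83, 17], "angular": [11.3, 8.5, -43.9]}
    - {"fingers": 1, "slide": [-108, 83, 17], "angular": [11.3, 8.5, -43.9]}
    - {"fingers": 1, "slide": [-108, 83, 17], "angular": [11.3, 8.5, -43.9]}
    - {"fingers": 1, "slide": [-108, 83, 17], "angular": [11.3, 8.5, -43.9]}
    - {"fingers": 1, "slide": [-108, 83, 17], "angular": [11.3, 8.5, -43.9]}
    - {"fingers": 1, "slide": [-108, 83, 17], "angular": [11.3, 8.5, -43.9]}
    - {"fingers": 1, "slide": [-108, 83, 17], "angular": [11.3, 8.5, -43.9]}
    - {"fingers": 1, "slide": [-108, 83, 17], "angular": [11.3, 8.5, -43.9]}

```text
clock: 7.25
tcp_pos: [0.5454, -0.1208, 0.1649]
orientation: [-0.121, -0.667, 0.727, -0.111]
wrist_force: [1.4, 0.1, -2.1]
finger_gap: 0.018
grip_force: 98.7
```

Run:
```python
from h import *
s=st(); p,r=cur(); d=-r.as_matrix()[:,0]; tip=p+.2164*d
im=[]
for c in("top","scene"):
    q=read_camera(c); t=px(q,tip); print(c,"pred tip",t,"fulcrum crown ends",px(q,stand(-.05,.03,.037)),px(q,stand(-.05,-.03,.037)),"edge",px(q,stand(0,0,.045)))
    u,v=t.astype(int); cr=q["color"][v-50:v+50,u-50:u+50]; im.append(cv2.resize(cr,None,fx=4,fy=4,interpolation=cv2.INTER_CUBIC)); print("org",u-50,v-50)
cv2.imwrite("pics/hov.png",np.hstack(im)[:,:,::-1])
H=barpose(-.05,.200,.10,19)
plan(H,(H[0]+[0,0,.0448-.10],H[1]),barpose(-.05,.15,.0448,19))
```

```text
t 7.25 tcp [ 0.5454 -0.1208  0.1649] q [-0.1215 -0.6667  0.7269 -0.1115] F [ 1.4  0.1 -2.1] gap 0.018 gf 98.7 j [-0.19  0.31 -0.19  1.03 -0.33 -1.68]
top pred tip [264.94321671 216.51976564] fulcrum crown ends [273.96072582 232.38794462] [275.47298176 207.7876042 ] edge [253.61256673 218.58385139]
org 214 166
scene pred tip [379.69739579 225.10777277] fulcrum crown ends [365.90152363 237.72752303] [379.81601747 251.54203476] edge [388.94289037 235.26675919]
org 329 175
slide [-1.7, 0.1, 0.2] ang [0.03, -0.0, -0.19] |d| 2 rows 1
slide [-18.0, 0.0, 52.2] ang [0.0, 0.0, 0.0] |d| 55 rows 2
slide [-50.0, 0.0, 0.0] ang [0.0, 0.0, 0.0] |d| 50 rows 2
```

View pics/hov.png

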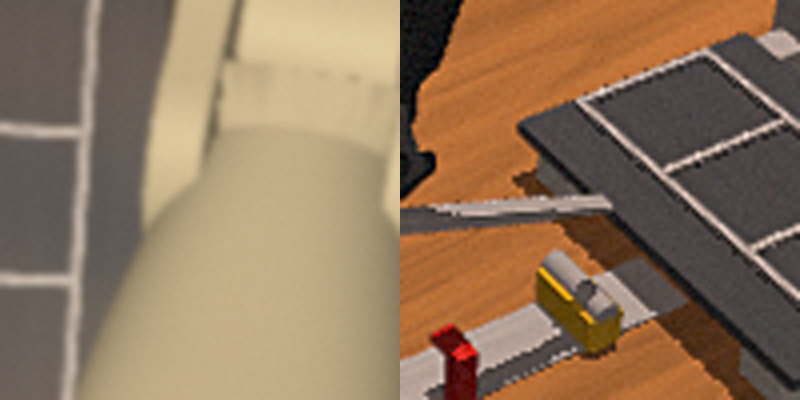

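Emit:
jog_arm:
  moves:
    - {"fingers": 1, "slide": [-10, 0, 26], "angular": [0, 0, 0]}
    - {"fingers": 1, "slide": [-19.5, 0, 52], "angular": [0, 0, 0]}
    - {"fingers": 1, "slide": [-19.5, 0, 52], "angular": [0, 0, 0]}
    - {"fingers": 1, "slide": [-19.5, 0, 52], "angular": [0, 0, 0]}
    - {"fingers": 1, "slide": [-19.5, 0, 52], "angular": [0, 0, 0]}

```text
clock: 7.77
tcp_pos: [0.5469, -0.1197, 0.111]
orientation: [-0.122, -0.668, 0.726, -0.112]
wrist_force: [0.9, 0.7, -3.7]
finger_gap: 0.018
grip_force: 98.9
```

Run:
```python
from h import *
s=st(); p,r=cur(); d=-r.as_matrix()[:,0]; tip=p+.2164*d
q=read_camera("scene"); t=px(q,tip); print(t)
u,v=t.astype(int); cr=q["color"][v-40:v+40,u-50:u+50]; cv2.imwrite("pics/ins.png",cv2.resize(cr,None,fx=6,fy=6,interpolation=cv2.INTER_CUBIC)[:,:,::-1]); print("org",u-50,v-40)
plan(barpose(-.05,.15,.0448,19))
```

```text
t 7.77 tcp [ 0.5469 -0.1197  0.111 ] q [-0.1216 -0.6677  0.7258 -0.1125] F [ 0.9  0.7 -3.7] gap 0.018 gf 98.9 j [-0.19  0.35 -0.27  0.91 -0.33 -1.68]
[378.55985798 241.41734607]
org 328 201
slide [-50.6, 1.4, 2.0] ang [-0.12, -0.08, -0.07] |d| 51 rows 2
```

View pics/ins.png

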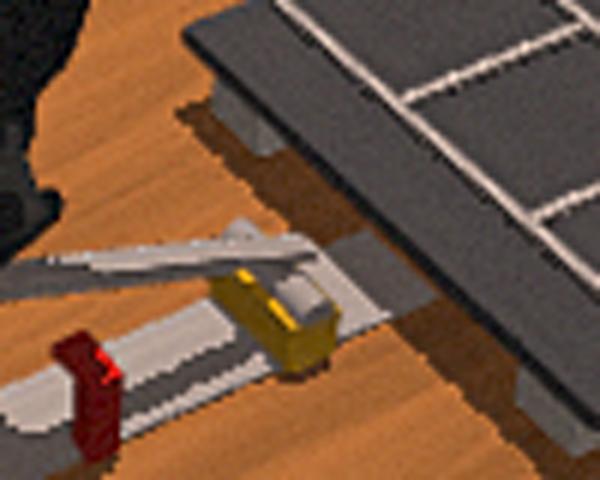

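Emit:
jog_arm:
  moves:
    - {"fingers": 1, "slide": [-12, 1, 1.5], "angular": [0, 0, 0]}
    - {"fingers": 1, "slide": [-25, 1, 1.5], "angular": [0, 0, 0]}
    - {"fingers": 1, "slide": [-38, 1, 1.5], "angular": [0, 0, 0]}
    - {"fingers": 1, "slide": [-51, 1, 1.5], "angular": [0, 0, 0]}
    - {"fingers": 1, "slide": [-51, 1, 1.5], "angular": [0, 0, 0]}
    - {"fingers": 1, "slide": [-51, 1, 1.5], "angular": [0, 0, 0]}

```text
clock: 8.32
tcp_pos: [0.5492, -0.0699, 0.0915]
orientation: [-0.122, -0.669, 0.724, -0.112]
wrist_force: [-0.3, -0.8, -4.2]
finger_gap: 0.0177
grip_force: 98.8
```

Run:
```python
from h import *
s=st(); p,r=cur(); d=-r.as_matrix()[:,0]; tip=p+.2164*d
q=read_camera("scene"); t=px(q,tip); print(t)
u,v=t.astype(int); cr=q["color"][v-40:v+40,u-50:u+50]; cv2.imwrite("pics/ins2.png",cv2.resize(cr,None,fx=6,fy=6,interpolation=cv2.INTER_CUBIC)[:,:,::-1]); print("org",u-50,v-40)
A=(p,r)
seq=[]
for sl,z in ((8,.0425),(0,.042),(-6.5,.0421)):
    seq.append(barpose(-.05,.15,z,sl,y=0.0,dyaw=-2.0*(sl<15)+0))
plan(*seq)
for x in seq: print(np.round(x[0],4))
```

```text
t 8.32 tcp [ 0.5492 -0.0699  0.0915] q [-0.1218 -0.6692  0.7244 -0.112 ] F [-0.3 -0.8 -4.2] gap 0.0177 gf 98.8 j [-0.1   0.38 -0.28  0.9  -0.33 -1.59]
[392.90834194 239.54220011]
org 342 199
slide [-1.3, 4.4, 29.9] ang [-0.5, -11.06, 2.07] |d| 30 rows 2
slide [-1.5, 0.0, 21.1] ang [0.0, -8.0, -0.0] |d| 21 rows 2
slide [-1.0, -0.0, 16.7] ang [0.0, -6.5, 0.0] |d| 17 rows 1
[ 0.5444 -0.0787  0.0632]
[ 0.5442 -0.0801  0.042 ]
[ 0.5443 -0.0792  0.0253]
```

View pics/ins2.png

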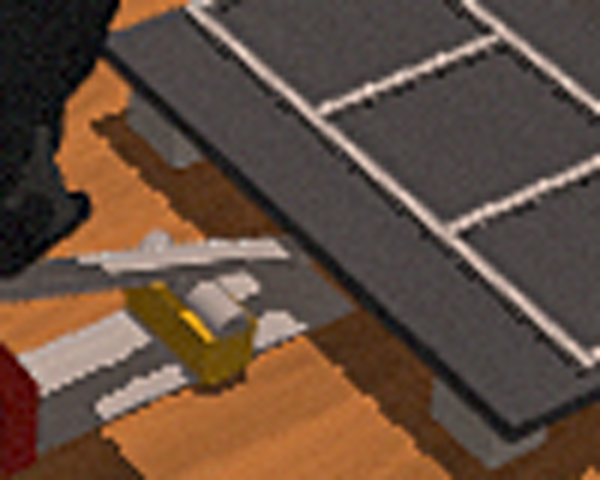

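Run:
```python
from h import *
seq=[barpose(-.05,.15,z,sl,y=.004,dyaw=-4.5) for sl,z in ((18,.0443),(8,.0423),(0,.042),(-6.5,.0421))]
plan(*seq)
for x in seq: print(np.round(x[0],4))
```

```text
slide [1.7, 14.3, 2.3] ang [-1.47, -1.06, 4.38] |d| 15 rows 1
slide [-2.9, 0.0, 27.7] ang [-0.0, -10.0, 0.0] |d| 28 rows 2
slide [-1.5, 0.0, 21.0] ang [-0.0, -8.0, 0.0] |d| 21 rows 2
slide [-1.0, -0.0, 16.7] ang [-0.0, -6.5, -0.0] |d| 17 rows 1
[ 0.535  -0.0717  0.0902]
[ 0.5341 -0.0775  0.063 ]
[ 0.5338 -0.0789  0.042 ]
[ 0.534  -0.0779  0.0253]
```

Emit:
jog_arm:
  moves:
    - {"fingers": 1, "slide": [1, 7, 1], "angular": [-0.7, -0.5, 2.2]}
    - {"fingers": 1, "slide": [1.7, 14.3, 2.3], "angular": [-1.5, -1, 4.4]}
    - {"fingers": 1, "slide": [1.7, 14.3, 2.3], "angular": [-1.5, -1, 4.4]}

```text
clock: 8.62
tcp_pos: [0.534, -0.073, 0.0904]
orientation: [-0.12, -0.639, 0.753, -0.101]
wrist_force: [-0.2, -0.0, -3.0]
finger_gap: 0.0181
grip_force: 98.8
```

Emit:
jog_arm:
  moves:
    - {"fingers": 1, "slide": [-0.8, 0, 7], "angular": [0, -2.5, 0]}
    - {"fingers": 1, "slide": [-1.5, 0, 14], "angular": [0, -5, 0]}
    - {"fingers": 1, "slide": [-2.2, 0, 21], "angular": [0, -7.5, 0]}
    - {"fingers": 1, "slide": [-3, 0, 28], "angular": [0, -10, 0]}
    - {"fingers": 1, "slide": [-3, 0, 28], "angular": [0, -10, 0]}
    - {"fingers": 1, "slide": [-3, 0, 28], "angular": [0, -10, 0]}

```text
clock: 9.12
tcp_pos: [0.5351, -0.0782, 0.0637]
orientation: [-0.052, -0.646, 0.76, -0.046]
wrist_force: [0.8, 5.4, 3.0]
finger_gap: 0.0182
grip_force: 99.8
```

Run:
```python
from h import *
st()
seq=[barpose(-.05,.15,z,sl,y=.004,dyaw=-4.5) for sl,z in ((0,.042),(-6.5,.0421))]
plan(*seq)
```

```text
t 9.12 tcp [ 0.5351 -0.0782  0.0637] q [-0.0521 -0.6459  0.7603 -0.0457] F [0.8 5.4 3. ] gap 0.0182 gf 99.8 j [-0.22  0.37 -0.34  0.85 -0.14 -1.63]
slide [-2.1, 1.2, 21.6] ang [-0.12, -7.95, -0.08] |d| 22 rows 2
slide [-1.0, -0.0, 16.7] ang [-0.0, -6.5, -0.0] |d| 17 rows 1
```

Emit:
jog_arm:
  moves:
    - {"fingers": 1, "slide": [-0.5, 0, 7], "angular": [0, -2.5, 0]}
    - {"fingers": 1, "slide": [-1, 0, 14], "angular": [0, -5, 0]}
    - {"fingers": 1, "slide": [-1.5, 0, 22], "angular": [0, -8, 0]}
    - {"fingers": 1, "slide": [-2, 0, 31], "angular": [0, -11, 0]}
    - {"fingers": 1, "slide": [-2.5, 0, 40], "angular": [0, -14, 0]}
    - {"fingers": 1, "slide": [-2.5, 0, 42], "angular": [0, -14.5, 0]}
    - {"fingers": 1, "slide": [-2.5, 0, 42], "angular": [0, -14.5, 0]}

```text
clock: 9.7
tcp_pos: [0.5352, -0.0802, 0.0226]
orientation: [0.046, -0.647, 0.76, 0.037]
wrist_force: [0.9, 10.2, 12.5]
finger_gap: 0.0182
grip_force: 99.1
```

Run:
```python
from h import *
st()
p,r=cur(); print("bar axis z slope deg",np.degrees(np.arcsin(r.as_matrix()[2,0])))
q=read_camera("scene"); u,v=px(q,stand(-.09,0,.04)).astype(int)
cr=q["color"][v-45:v+45,u-60:u+60]; cv2.imwrite("pics/lev.png",cv2.resize(cr,None,fx=6,fy=6,interpolation=cv2.INTER_CUBIC)[:,:,::-1])
plan(barpose(-.05,.15,.0421,-6.5,y=.004,dyaw=-4.5),barpose(-.05,.15,.0421,-6.5,y=.004,dyaw=6.5))
```

```text
t 9.7 tcp [ 0.5352 -0.0802  0.0226] q [ 0.0464 -0.6467  0.7604  0.0371] F [ 0.9 10.2 12.5] gap 0.0182 gf 99.1 j [-0.36  0.42 -0.38  0.79  0.12 -1.77]
bar axis z slope deg -6.807326808826149
slide [-2.3, 1.6, -2.2] ang [-0.22, 0.23, 0.02] |d| 4 rows 1
slide [-2.7, -28.1, 0.3] ang [-1.25, -0.0, -10.93] |d| 28 rows 2
```

View pics/lev.png

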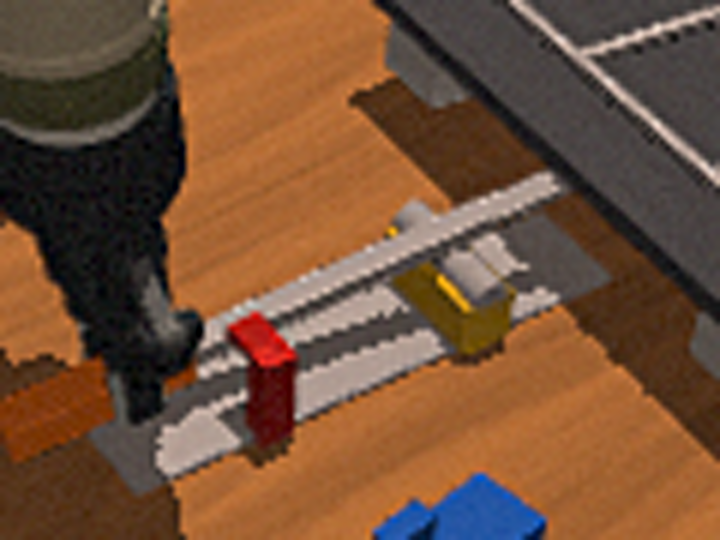

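Emit:
jog_arm:
  moves:
    - {"fingers": 1, "slide": [0, -7, 0], "angular": [-0.3, 0, -2.7]}
    - {"fingers": 1, "slide": [-1, -13, 0], "angular": [-0.6, 0, -5.3]}
    - {"fingers": 1, "slide": [-1.5, -20, 0], "angular": [-0.9, 0, -8]}
    - {"fingers": 1, "slide": [-2, -26, 0], "angular": [-1.2, 0, -10.5]}
    - {"fingers": 1, "slide": [-2, -26, 0], "angular": [-1.2, 0, -10.5]}
    - {"fingers": 1, "slide": [-2, -26, 0], "angular": [-1.2, 0, -10.5]}

```text
clock: 10.25
tcp_pos: [0.5622, -0.0834, 0.0238]
orientation: [-0.042, 0.713, -0.699, -0.039]
wrist_force: [0.7, 5.7, 10.3]
finger_gap: 0.0179
grip_force: 101.2
```

Run:
```python
from h import *
st()
p,r=cur(); X=-r.as_matrix()[:,0]; k=p+X*.045/1; d=k[:2]-ST[0]; c,s=np.cos(ST[1]),np.sin(ST[1]); print("bar 45 ahead in stand",d@[c,s],d@[-s,c],k[2])
q=read_camera("scene"); u,v=px(q,stand(-.09,0,.04)).astype(int)
cr=q["color"][v-45:v+45,u-60:u+60]; cv2.imwrite("pics/lev2.png",cv2.resize(cr,None,fx=6,fy=6,interpolation=cv2.INTER_CUBIC)[:,:,::-1])
```

```text
t 10.25 tcp [ 0.5622 -0.0834  0.0238] q [-0.0417  0.7131 -0.6987 -0.0388] F [ 0.7  5.7 10.3] gap 0.0179 gf 101.2 j [-0.34  0.48 -0.28  0.85  0.11 -1.94]
bar 45 ahead in stand -0.15563845031128953 -0.008424481426099945 0.028911365829816262
```

View pics/lev2.png

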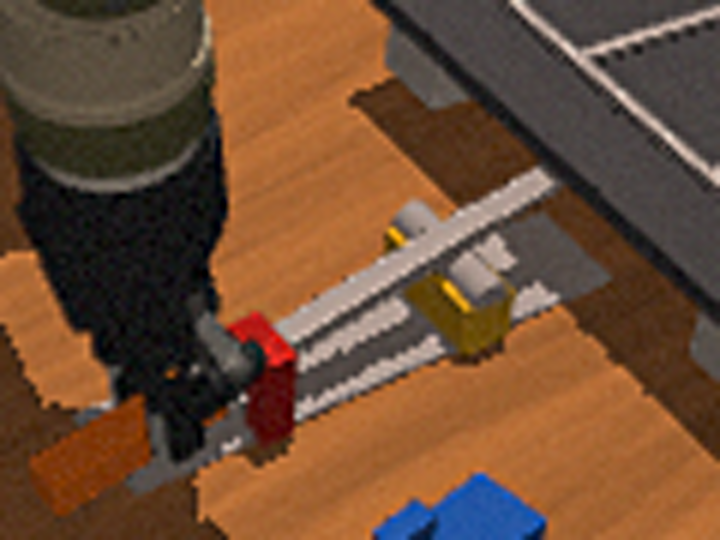

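Emit:
jog_arm:
  moves:
    - {"fingers": 1, "slide": [0, 0, -3], "angular": [0, 1, 0]}
    - {"fingers": 1, "slide": [0, 0, -6], "angular": [0, 1.8, 0]}
    - {"fingers": 1, "slide": [0, 0, -9], "angular": [0, 2.5, 0]}
    - {"fingers": 1, "slide": [0, 0, -9], "angular": [0, 2.5, 0]}
    - {"fingers": 1, "slide": [0, 0, -9], "angular": [0, 2.5, 0]}

```text
clock: 10.72
tcp_pos: [0.562, -0.0843, 0.0302]
orientation: [-0.026, 0.714, -0.699, -0.024]
wrist_force: [7.0, 5.2, -8.8]
finger_gap: 0.0179
grip_force: 102.3
```

Run:
```python
from h import *
st()
p,r=cur(); X=-r.as_matrix()[:,0]; k=p+X*.045/1; d=k[:2]-ST[0]; c,s=np.cos(ST[1]),np.sin(ST[1]); print("bar 45 ahead in stand",d@[c,s],d@[-s,c],k[2])
```

```text
t 10.72 tcp [ 0.562  -0.0843  0.0302] q [-0.0261  0.7138 -0.6995 -0.0235] F [ 7.   5.2 -8.8] gap 0.0179 gf 102.3 j [-0.32  0.46 -0.29  0.84  0.07 -1.92]
bar 45 ahead in stand -0.15639067378999733 -0.008230791251404497 0.03334239655393897
```

Emit:
jog_arm:
  moves:
    - {"fingers": 0.55, "slide": [0, 0, 2], "angular": [0, 0, 0]}
    - {"fingers": 0.55, "slide": [0, 0, 2], "angular": [0, 0, 0]}
    - {"fingers": 0.55, "slide": [0, 0, 2], "angular": [0, 0, 0]}
    - {"fingers": 0.55, "slide": [0, 0, 2], "angular": [0, 0, 0]}
    - {"fingers": 0.55, "slide": [0, 0, -15], "angular": [0, 0, 0]}
    - {"fingers": 0.55, "slide": [0, 0, -45], "angular": [0, 0, 0]}
    - {"fingers": 0.55, "slide": [0, 0, -80], "angular": [0, 0, 0]}
    - {"fingers": 0.55, "slide": [0, 0, -110], "angular": [0, 0, 0]}
    - {"fingers": 0.55, "slide": [0, 0, -110], "angular": [0, 0, 0]}

```text
clock: 11.47
tcp_pos: [0.5633, -0.0944, 0.1468]
orientation: [-0.026, 0.714, -0.699, -0.019]
wrist_force: [0.8, -0.4, -0.2]
finger_gap: 0.0388
grip_force: 0.0
```

Run:
```python
from h import *
st()
q=read_camera("scene"); save(q,"held"); cv2.imwrite("pics/heldc.png",cv2.resize(q["color"][190:350,250:510],None,fx=3,fy=3,interpolation=cv2.INTER_CUBIC)[:,:,::-1])
# shims: verify with model
for n,(t,th) in {"sR":((.6771,-.1395),85.04),"sL":((.6714,-.0213),96.9)}.items():
    for x in(.035,-.045): print(n,np.round(px(q,[t[0]+x*np.cos(np.radians(th)),t[1]+x*np.sin(np.radians(th)),.01]),1))
def sh(t,th,z):
    d=np.array([np.cos(np.radians(th)),np.sin(np.radians(th))]); P=np.array(t)-.031*d; return (np.array([*P,z]),tool(th))
L=sh((.6714,-.0213),96.9,.11)
plan((np.array([.62,-.05,.16]),tool(92)),L,(L[0]-[0,0,.087],L[1]))
```

```text
t 11.47 tcp [ 0.5633 -0.0944  0.1468] q [-0.0263  0.7143 -0.6991 -0.0195] F [ 0.8 -0.4 -0.2] gap 0.0388 gf 0.0 j [-0.34  0.36 -0.13  1.09  0.06 -1.93]
sR [348.  312.5]
sR [317.6 327.2]
sL [383.5 286.2]
sL [360.3 303.8]
slide [-43.6, -58.7, -12.7] ang [-0.46, 3.76, -0.77] |d| 74 rows 2
slide [4.0, -55.0, 50.0] ang [0.0, 0.0, -4.9] |d| 74 rows 2
slide [0.0, 0.0, 87.0] ang [0.0, 0.0, 0.0] |d| 87 rows 3
```

View pics/heldc.png

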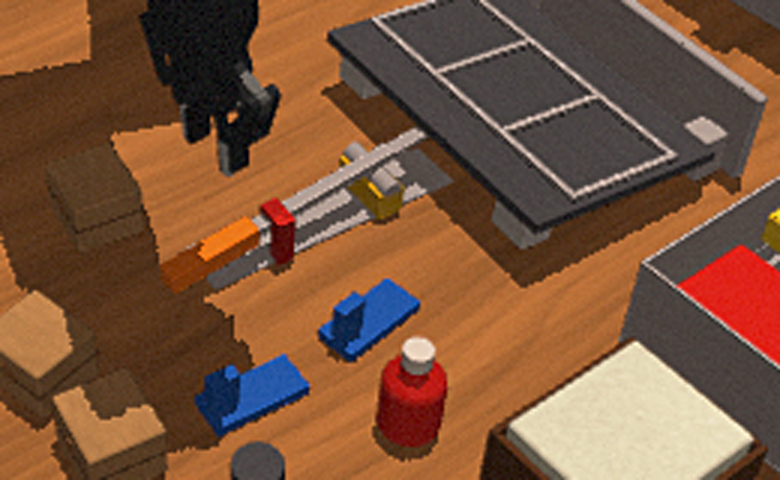

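Emit:
jog_arm:
  moves:
    - {"fingers": 0.55, "slide": [-44, -59, -13], "angular": [-0.5, 3.8, -0.8]}
    - {"fingers": 0.55, "slide": [-44, -59, -13], "angular": [-0.5, 3.8, -0.8]}
    - {"fingers": 0.55, "slide": [-44, -59, -13], "angular": [-0.5, 3.8, -0.8]}
    - {"fingers": 0.55, "slide": [-44, -59, -13], "angular": [-0.5, 3.8, -0.8]}

```text
clock: 11.85
tcp_pos: [0.6183, -0.0472, 0.1549]
orientation: [0.002, 0.72, -0.693, -0.004]
wrist_force: [-0.7, 0.9, -0.8]
finger_gap: 0.0383
grip_force: 0.0
```

Emit:
jog_arm:
  moves:
    - {"fingers": 0.55, "slide": [4, -55, 50], "angular": [0, 0, -4.9]}
    - {"fingers": 0.55, "slide": [4, -55, 50], "angular": [0, 0, -4.9]}
    - {"fingers": 0.55, "slide": [4, -55, 50], "angular": [0, 0, -4.9]}
    - {"fingers": 0.55, "slide": [4, -55, 50], "angular": [0, 0, -4.9]}

```text
clock: 12.18
tcp_pos: [0.67, -0.0506, 0.1014]
orientation: [0.004, 0.748, -0.663, -0.007]
wrist_force: [-0.6, 0.1, 0.3]
finger_gap: 0.0383
grip_force: 0.0
```

```bash
cat >> h.py <<'E'
def sh(t,th,z):
    d=np.array([np.cos(np.radians(th)),np.sin(np.radians(th))]); P=np.array(t)-.031*d; return (np.array([*P,z]),tool(th))
E
python3 - <<'E'
from h import *
st()
q=read_camera("scene")
for t in("shim_a","sauce"):
    for x in tip_of(t,q): print(t,np.round(x["point"],1),round(x["p"],2),np.round(at(q,x["point"]),4))
print("pred L",px(q,[.6714,-.0213,0]),"R",px(q,[.6771,-.1395,0]))
plan(sh((.6714,-.0213),96.9,.025))
E
```

```text
t 12.18 tcp [ 0.67   -0.0506  0.1014] q [ 0.0039  0.7483 -0.6633 -0.0071] F [-0.6  0.1  0.3] gap 0.0383 gf 0.0 j [-0.19  0.58  0.11  1.12  0.   -1.89]
shim_a [375.4 296.4] 0.89 [ 0.674  -0.0168  0.    ]
shim_a [334.6 323.8] 0.64 [ 0.6817 -0.1436  0.    ]
sauce [384.8 328.5] 0.88 [ 0.7578 -0.0613  0.    ]
pred L [373.24906755 296.58739544] R [334.83652468 321.61510529]
slide [2.1, -4.2, 81.1] ang [0.48, 0.2, 0.0] |d| 81 rows 2
```

Emit:
jog_arm:
  moves:
    - {"fingers": 0.55, "slide": [2, -4, 40], "angular": [0, 0, 0]}
    - {"fingers": 0.55, "slide": [2, -4, 65], "angular": [0, 0, 0]}
    - {"fingers": 0.55, "slide": [2, -4, 81], "angular": [0, 0, 0]}
    - {"fingers": 0.55, "slide": [2, -4, 81], "angular": [0, 0, 0]}
    - {"fingers": 0.55, "slide": [2, -4, 81], "angular": [0, 0, 0]}
    - {"fingers": 1, "slide": [2, -4, 81], "angular": [0, 0, 0]}
    - {"fingers": 1, "slide": [2, -4, 81], "angular": [0, 0, 0]}
    - {"fingers": 1, "slide": [2, -4, 81], "angular": [0, 0, 0]}
    - {"fingers": 1, "slide": [2, -4, 81], "angular": [0, 0, 0]}
    - {"fingers": 1, "slide": [2, -4, 81], "angular": [0, 0, 0]}
  squeeze: 60

```text
clock: 13.17
tcp_pos: [0.6775, -0.0519, 0.0271]
orientation: [0.001, 0.749, -0.663, -0.002]
wrist_force: [-2.0, -0.7, 7.4]
finger_gap: 0.0111
grip_force: 59.5
```

Run:
```python
from h import *
st(); p,r=cur(); print(r.as_matrix().round(3)[:,0])
T=lambda x,y,z: (stand(x-.031,y,z),tool(np.degrees(ST[1])))
z=p[2]
plan((p+[0,0,.012],r),T(-.055,-.11,z+.012),T(-.055,-.11,z+.003),T(0,-.11,z+.003))
```

```text
t 13.17 tcp [ 0.6775 -0.0519  0.0271] q [ 0.0009  0.7486 -0.663  -0.0021] F [-2.  -0.7  7.4] gap 0.0111 gf 59.5 j [-0.19  0.64  0.03  0.96  0.   -1.89]
[ 0.121 -0.993 -0.002]
slide [-0.0, 0.0, -12.0] ang [0.0, 0.0, 0.0] |d| 12 rows 1
slide [-74.8, 0.2, 0.1] ang [0.25, 0.09, 11.66] |d| 75 rows 2
slide [0.0, 0.0, 9.0] ang [0.0, 0.0, 0.0] |d| 9 rows 1
slide [-55.0, 0.0, 0.0] ang [0.0, 0.0, 0.0] |d| 55 rows 2
```

Emit:
jog_arm:
  moves:
    - {"fingers": 1, "slide": [0, 0, -12], "angular": [0, 0, 0]}
    - {"fingers": 1, "slide": [0, 0, -14], "angular": [0, 0, 0]}
    - {"fingers": 1, "slide": [-35, 0, -14], "angular": [0, 0, 6]}
    - {"fingers": 1, "slide": [-75, 0, -14], "angular": [0, 0, 11.6]}
    - {"fingers": 1, "slide": [-75, 0, -14], "angular": [0, 0, 11.6]}
    - {"fingers": 1, "slide": [-75, 0, -14], "angular": [0, 0, 11.6]}
    - {"fingers": 1, "slide": [-75, 0, -14], "angular": [0, 0, 11.6]}

```text
clock: 13.75
tcp_pos: [0.6672, 0.0233, 0.039]
orientation: [-0.002, -0.678, 0.735, 0.003]
wrist_force: [-0.4, -0.3, -0.7]
finger_gap: 0.0114
grip_force: 58.4
```

Run:
```python
from h import *
st(); 
T=lambda x,y,z: (stand(x-.031,y,z),tool(np.degrees(ST[1])))
q=read_camera("scene")
hsv=cv2.cvtColor(q["color"],cv2.COLOR_RGB2HSV); m=cv2.inRange(hsv,(108,120,40),(125,255,255)); m[:,:300]=0;m[:200]=0;m[350:]=0
N,l,s,ce=cv2.connectedComponentsWithStats(m)
for i in range(1,N):
    if s[i,4]>30: print(s[i],ce[i])
p,r=cur(); d=-r.as_matrix()[:,0]; o=p+.031*d; o[2]-=.0271
for x in(.035,-.045):
  for w in(-.018,.018): print("pred",x,w,px(q,o+d*x+w*r.as_matrix()[:,1]+[0,0,.01]))
# corners seen
for i in range(1,N):
    if s[i,4]>30: print(np.round(cv2.boxPoints(cv2.minAreaRect(np.argwhere(l==i)[:,::-1].astype(np.float32))),1).tolist())
plan(T(-.055,-.11,.0301),T(0,-.11,.0301))
```

```text
t 13.75 tcp [0.6672 0.0233 0.039 ] q [-0.0022 -0.6785  0.7346  0.0034] F [-0.4 -0.3 -0.7] gap 0.0114 gf 58.4 j [-0.09  0.61  0.    0.97  0.   -1.58]
[379 270  35  20 224] [397.5        278.98214286]
[315 308  38  27 486] [333.09670782 320.58436214]
pred 0.035 -0.018 [413.43671809 275.37302243]
pred 0.035 0.018 [404.061384  266.1825962]
pred -0.045 -0.018 [386.70729132 288.39447716]
pred -0.045 0.018 [377.60554086 278.71551886]
[[377.1000061035156, 276.5], [408.29998779296875, 263.1000061035156], [414.6000061035156, 277.6000061035156], [383.29998779296875, 291.0]]
[[312.20001220703125, 318.1000061035156], [344.70001220703125, 302.70001220703125], [353.0, 320.20001220703125], [320.6000061035156, 335.6000061035156]]
slide [0.2, -1.0, 8.8] ang [0.46, 0.08, 0.1] |d| 9 rows 1
slide [-55.0, 0.0, 0.0] ang [0.0, 0.0, 0.0] |d| 55 rows 2
```

Emit:
jog_arm:
  moves:
    - {"fingers": 1, "slide": [0, -1, 9], "angular": [0.4, 0, 0]}
    - {"fingers": 1, "slide": [0, -1, 9], "angular": [0.4, 0, 0]}
    - {"fingers": 1, "slide": [-10, -1, 9], "angular": [0.4, 0, 0]}
    - {"fingers": 1, "slide": [-22, -1, 9], "angular": [0.4, 0, 0]}
    - {"fingers": 1, "slide": [-34, -1, 9], "angular": [0.4, 0, 0]}
    - {"fingers": 1, "slide": [-45, -1, 9], "angular": [0.4, 0, 0]}
    - {"fingers": 1, "slide": [-55, -1, 9], "angular": [0.4, 0, 0]}
    - {"fingers": 1, "slide": [-55, -1, 9], "angular": [0.4, 0, 0]}
    - {"fingers": 1, "slide": [-55, -1, 9], "angular": [0.4, 0, 0]}

```text
clock: 14.55
tcp_pos: [0.6723, 0.0789, 0.0297]
orientation: [-0.0, -0.679, 0.735, 0.001]
wrist_force: [-0.2, -0.7, -1.1]
finger_gap: 0.0113
grip_force: 58.5
```

Run:
```python
from h import *
st(); 
T=lambda x,y,z: (stand(x-.031,y,z),tool(np.degrees(ST[1])))
plan(T(0.00,-.11,.0271))
```

```text
t 14.55 tcp [0.6723 0.0789 0.0297] q [-0.     -0.6785  0.7346  0.0011] F [-0.2 -0.7 -1.1] gap 0.0113 gf 58.5 j [-0.    0.63  0.02  0.95  0.   -1.49]
slide [1.7, -0.6, 2.6] ang [0.09, 0.09, 0.18] |d| 3 rows 1
```

Emit:
jog_arm:
  moves:
    - {"fingers": 1, "slide": [0, 0, 3], "angular": [0, 0, 0]}
    - {"fingers": 1, "slide": [0, 0, 3], "angular": [0, 0, 0]}
    - {"fingers": 0.65, "slide": [0, 0, 2], "angular": [0, 0, 0]}
    - {"fingers": 0.65, "slide": [0, 0, 2], "angular": [0, 0, 0]}
    - {"fingers": 0.65, "slide": [0, 0, 1], "angular": [0, 0, 0]}
    - {"fingers": 0.65, "slide": [0, 0, -20], "angular": [0, 0, 0]}
    - {"fingers": 0.65, "slide": [0, 0, -55], "angular": [0, 0, 0]}
    - {"fingers": 0.65, "slide": [0, 0, -90], "angular": [0, 0, 0]}
    - {"fingers": 0.6, "slide": [0, 0, -90], "angular": [0, 0, 0]}

```text
clock: 15.3
tcp_pos: [0.6765, 0.0772, 0.1277]
orientation: [0.004, -0.678, 0.735, -0.003]
wrist_force: [2.2, 0.0, 1.7]
finger_gap: 0.0341
grip_force: 0.0
```

Run:
```python
from h import *
st(); 
q=read_camera("scene")
for t in("shim_a","carton_a"):
    for x in tip_of(t,q): print(t,np.round(x["point"],1),round(x["p"],2),np.round(at(q,x["point"]),4))
print("want",px(q,stand(0,-.11,0)))
plan(sh((.678,-.14),85,.11),sh((.678,-.14),85,.028))
```

```text
t 15.3 tcp [0.6765 0.0772 0.1277] q [ 0.0043 -0.6777  0.7354 -0.0027] F [2.2 0.  1.7] gap 0.0341 gf 0.0 j [-0.    0.56  0.14  1.14  0.   -1.49]
shim_a [416.5 275.2] 0.91 [0.6812 0.11   0.    ]
shim_a [331.7 324. ] 0.59 [ 0.6783 -0.1492 -0.    ]
shim_a [336.8 269.2] 0.49 [ 0.5489 -0.0362  0.    ]
carton_a [278.4 261.3] 0.65 [ 0.4389 -0.1393  0.    ]
carton_a [264.7 313.4] 0.62 [ 0.5636 -0.2551  0.    ]
carton_a [289.5 342.6] 0.62 [ 0.6647 -0.2535  0.    ]
carton_a [193.4 310.2] 0.56 [ 0.4585 -0.3834 -0.    ]
want [414.2431265  274.14379257]
slide [247.1, -22.8, 9.7] ang [0.03, 0.11, 0.32] |d| 248 rows 6
slide [0.0, 0.0, 82.0] ang [0.0, 0.0, 0.0] |d| 82 rows 2
```

Emit:
jog_arm:
  moves:
    - {"fingers": 0.6, "slide": [247, -23, 10], "angular": [0, 0, 0.3]}
    - {"fingers": 0.6, "slide": [247, -23, 10], "angular": [0, 0, 0.3]}
    - {"fingers": 0.6, "slide": [247, -23, 10], "angular": [0, 0, 0.3]}
    - {"fingers": 0.6, "slide": [247, -23, 10], "angular": [0, 0, 0.3]}
    - {"fingers": 0.6, "slide": [247, -23, 10], "angular": [0, 0, 0.3]}
    - {"fingers": 0.6, "slide": [247, -23, 10], "angular": [0, 0, 0.3]}
    - {"fingers": 0.6, "slide": [247, -23, 10], "angular": [0, 0, 0.3]}
    - {"fingers": 0.6, "slide": [247, -23, 10], "angular": [0, 0, 0.3]}
    - {"fingers": 0.6, "slide": [247, -23, 10], "angular": [0, 0, 0.3]}

```text
clock: 16.2
tcp_pos: [0.6741, -0.1703, 0.1073]
orientation: [-0.0, -0.675, 0.737, 0.003]
wrist_force: [-0.6, 0.4, 0.4]
finger_gap: 0.0342
grip_force: 0.0
```

Run:
```python
from h import *
st(); plan(sh((.678,-.14),85,.028))
```

```text
t 16.2 tcp [ 0.6741 -0.1703  0.1073] q [-5.000e-04 -6.755e-01  7.374e-01  2.900e-03] F [-0.6  0.4  0.4] gap 0.0342 gf 0.0 j [-0.36  0.61  0.18  1.15  0.   -1.85]
slide [0.7, -1.6, 79.3] ang [0.28, 0.18, -0.01] |d| 79 rows 2
```

Emit:
jog_arm:
  moves:
    - {"fingers": 0.6, "slide": [1, -1.5, 40], "angular": [0, 0, 0]}
    - {"fingers": 0.6, "slide": [1, -1.5, 65], "angular": [0, 0, 0]}
    - {"fingers": 0.6, "slide": [1, -1.5, 78], "angular": [0, 0, 0]}
    - {"fingers": 0.6, "slide": [1, -1.5, 78], "angular": [0, 0, 0]}
    - {"fingers": 1, "slide": [1, -1.5, 78], "angular": [0, 0, 0]}
    - {"fingers": 1, "slide": [1, -1.5, 78], "angular": [0, 0, 0]}
    - {"fingers": 1, "slide": [1, -1.5, 78], "angular": [0, 0, 0]}
    - {"fingers": 1, "slide": [1, -1.5, 78], "angular": [0, 0, 0]}
    - {"fingers": 1, "slide": [1, -1.5, 78], "angular": [0, 0, 0]}

```text
clock: 16.95
tcp_pos: [0.6773, -0.1716, 0.0324]
orientation: [0.001, -0.676, 0.737, 0.0]
wrist_force: [-0.0, 0.3, -1.0]
finger_gap: 0.0105
grip_force: 62.2
```

Emit:
jog_arm:
  moves:
    - {"fingers": 1, "slide": [0, 0, -20], "angular": [0, 0, 0]}
    - {"fingers": 1, "slide": [0, 0, -60], "angular": [0, 0, 0]}
    - {"fingers": 1, "slide": [0, 0, -100], "angular": [0, 0, 0]}
    - {"fingers": 1, "slide": [0, 0, -130], "angular": [0, 0, 0]}
    - {"fingers": 1, "slide": [0, 0, -130], "angular": [0, 0, 0]}
    - {"fingers": 1, "slide": [0, 0, -130], "angular": [0, 0, 0]}

```text
clock: 17.45
tcp_pos: [0.6786, -0.1725, 0.1649]
orientation: [0.002, -0.676, 0.737, -0.002]
wrist_force: [0.7, 0.6, -1.5]
finger_gap: 0.0105
grip_force: 62.4
```

Run:
```python
from h import *
st()
T=lambda x,y,z: (stand(x-.031,y,z),tool(np.degrees(ST[1])))
q=read_camera("scene")
hsv=cv2.cvtColor(q["color"],cv2.COLOR_RGB2HSV); m=cv2.inRange(hsv,(108,120,40),(125,255,255)); m[:,:290]=0;m[:150]=0;m[350:]=0
N,l,s,ce=cv2.connectedComponentsWithStats(m)
for i in range(1,N):
    if s[i,4]>30: print(s[i],ce[i])
p,r=cur(); d=-r.as_matrix()[:,0]; o=p+.031*d; o[2]-=.0271
C=np.array([px(q,o+d*x+w*r.as_matrix()[:,1]+[0,0,.01]) for x in(.035,-.045) for w in(-.018,.018)]); print(C.round(1).tolist())
plan((np.array([.47,-.06,.16]),T(0,.11,.1)[1]),T(-.055,.11,.06),T(-.055,.11,.031),T(0,.11,.031))
```

```text
t 17.45 tcp [ 0.6786 -0.1725  0.1649] q [ 0.0016 -0.6758  0.7371 -0.0018] F [ 0.7  0.6 -1.5] gap 0.0105 gf 62.4 j [-0.36  0.59  0.28  1.26  0.   -1.85]
[397 263  34  22 277] [410.02888087 273.62093863]
[314 268  41  29 410] [335.69756098 281.92195122]
[[355.3, 277.6], [345.7, 266.9], [321.8, 292.9], [312.7, 281.5]]
slide [-93.7, 216.1, 2.3] ang [-0.02, 0.07, -0.25] |d| 236 rows 6
slide [-98.4, 29.2, 100.0] ang [0.0, 0.0, 0.0] |d| 143 rows 4
slide [0.0, 0.0, 29.0] ang [0.0, 0.0, 0.0] |d| 29 rows 1
slide [-55.0, 0.0, 0.0] ang [0.0, 0.0, 0.0] |d| 55 rows 2
```

Emit:
jog_arm:
  moves:
    - {"fingers": 1, "slide": [-94, 216, 2], "angular": [0, 0, -0.2]}
    - {"fingers": 1, "slide": [-94, 216, 2], "angular": [0, 0, -0.2]}
    - {"fingers": 1, "slide": [-94, 216, 2], "angular": [0, 0, -0.2]}
    - {"fingers": 1, "slide": [-94, 216, 2], "angular": [0, 0, -0.2]}
    - {"fingers": 1, "slide": [-94, 216, 2], "angular": [0, 0, -0.2]}
    - {"fingers": 1, "slide": [-94, 216, 2], "angular": [0, 0, -0.2]}
    - {"fingers": 1, "slide": [-94, 216, 2], "angular": [0, 0, -0.2]}

```text
clock: 18.08
tcp_pos: [0.4618, -0.0559, 0.1571]
orientation: [-0.002, -0.678, 0.735, 0.006]
wrist_force: [-0.5, 0.2, -0.4]
finger_gap: 0.0109
grip_force: 62.3
```

Emit:
jog_arm:
  moves:
    - {"fingers": 1, "slide": [-98, 29, 100], "angular": [0, 0, 0]}
    - {"fingers": 1, "slide": [-98, 29, 100], "angular": [0, 0, 0]}
    - {"fingers": 1, "slide": [-98, 29, 100], "angular": [0, 0, 0]}
    - {"fingers": 1, "slide": [-98, 29, 100], "angular": [0, 0, 0]}
    - {"fingers": 1, "slide": [-98, 29, 100], "angular": [0, 0, 0]}
    - {"fingers": 1, "slide": [-98, 29, 100], "angular": [0, 0, 0]}

```text
clock: 18.58
tcp_pos: [0.4471, 0.0413, 0.0582]
orientation: [-0.001, -0.678, 0.735, 0.003]
wrist_force: [0.2, 0.1, -0.8]
finger_gap: 0.0107
grip_force: 62.3
```

Run:
```python
from h import *
st()
T=lambda x,y,z: (stand(x-.031,y,z),tool(np.degrees(ST[1])))
q=read_camera("scene")
for t in("shim_a",):
    for x in tip_of(t,q): print(t,np.round(x["point"],1),round(x["p"],2))
p,r=cur(); d=-r.as_matrix()[:,0]; o=p+.031*d; o[2]-=.0324; print("pred",px(q,o))
plan(T(-.055,.11,.0354),T(0,.11,.0354))
```

```text
t 18.58 tcp [0.4471 0.0413 0.0582] q [-0.0015 -0.6778  0.7352  0.0027] F [ 0.2  0.1 -0.8] gap 0.0107 gf 62.3 j [-0.09  0.23 -0.56  0.79  0.   -1.58]
shim_a [415.2 274.1] 0.92
shim_a [343.6 225.2] 0.71
shim_a [191.5 308.4] 0.18
pred [347.0022109  223.99987668]
slide [-0.2, 0.6, 24.7] ang [0.06, 0.08, -0.06] |d| 25 rows 1
slide [-55.0, 0.0, 0.0] ang [0.0, 0.0, 0.0] |d| 55 rows 2
```

Emit:
jog_arm:
  moves:
    - {"fingers": 1, "slide": [0, 0.5, 14], "angular": [0, 0, 0]}
    - {"fingers": 1, "slide": [0, 0.5, 24], "angular": [0, 0, 0]}
    - {"fingers": 1, "slide": [0, 0.5, 24], "angular": [0, 0, 0]}
    - {"fingers": 1, "slide": [-11, 0.5, 24], "angular": [0, 0, 0]}
    - {"fingers": 1, "slide": [-22, 0.5, 24], "angular": [0, 0, 0]}
    - {"fingers": 1, "slide": [-34, 0.5, 24], "angular": [0, 0, 0]}
    - {"fingers": 1, "slide": [-45, 0.5, 24], "angular": [0, 0, 0]}
    - {"fingers": 1, "slide": [-55, 0.5, 24], "angular": [0, 0, 0]}
    - {"fingers": 1, "slide": [-55, 0.5, 24], "angular": [0, 0, 0]}
    - {"fingers": 1, "slide": [-55, 0.5, 24], "angular": [0, 0, 0]}

```text
clock: 19.52
tcp_pos: [0.4528, 0.097, 0.0359]
orientation: [0.0, -0.678, 0.735, 0.002]
wrist_force: [0.5, 1.9, -4.9]
finger_gap: 0.0107
grip_force: 61.8
```

Run:
```python
from h import *
st()
T=lambda x,y,z: (stand(x-.031,y,z),tool(np.degrees(ST[1])))
plan(T(0,.11,.0324))
```

```text
t 19.52 tcp [0.4528 0.097  0.0359] q [ 5.000e-04 -6.779e-01  7.351e-01  1.700e-03] F [ 0.5  1.9 -4.9] gap 0.0107 gf 61.8 j [ 0.04  0.28 -0.56  0.74  0.   -1.45]
slide [1.7, -0.9, 3.5] ang [0.11, 0.17, 0.08] |d| 4 rows 1
```

Emit:
jog_arm:
  moves:
    - {"fingers": 1, "slide": [0, 0, 2], "angular": [0, 0, 0]}
    - {"fingers": 1, "slide": [0, 0, 4], "angular": [0, 0, 0]}
    - {"fingers": 1, "slide": [0, 0, 4], "angular": [0, 0, 0]}
    - {"fingers": 0.65, "slide": [0, 0, 3], "angular": [0, 0, 0]}
    - {"fingers": 0.65, "slide": [0, 0, 3], "angular": [0, 0, 0]}
    - {"fingers": 0.65, "slide": [0, 0, 1], "angular": [0, 0, 0]}
    - {"fingers": 0.65, "slide": [0, 0, -20], "angular": [0, 0, 0]}
    - {"fingers": 0.65, "slide": [0, 0, -55], "angular": [0, 0, 0]}
    - {"fingers": 0.65, "slide": [0, 0, -90], "angular": [0, 0, 0]}
    - {"fingers": 0.6, "slide": [0, 0, -90], "angular": [0, 0, 0]}

```text
clock: 20.35
tcp_pos: [0.457, 0.0956, 0.1324]
orientation: [0.004, -0.677, 0.736, -0.002]
wrist_force: [0.5, -0.5, -0.1]
finger_gap: 0.0342
grip_force: 0.0
```

Run:
```python
from h import *
st()
p0,r0=cur()
q=read_camera("scene"); 
for t in("shim_a","carton_a","bar"):
    for x in tip_of(t,q): print(t,np.round(x["point"],1),round(x["p"],2),np.round(at(q,x["point"]),4))
print("want",px(q,stand(0,.11,0)),px(q,stand(0,-.11,0)))
cv2.imwrite("pics/v13.png",cv2.resize(q["color"][190:340,240:500],None,fx=3,fy=3,interpolation=cv2.INTER_CUBIC)[:,:,::-1])
# regrasp pose of bar: where it was released, TCP (.562,-.0843,.0302)
E_=R.from_quat([.7138,-.6995,-.0235,-.0261])
G=(np.array([.562,-.0843,.0302]),E_)
plan((np.array([.50,-.04,.15]),r0),(G[0]-.1*E_.as_matrix()[:,2],E_),G)
```

```text
t 20.35 tcp [0.457  0.0956 0.1324] q [ 0.0039 -0.6771  0.7359 -0.0021] F [ 0.5 -0.5 -0.1] gap 0.0342 gf 0.0 j [ 0.03  0.17 -0.43  0.97  0.   -1.45]
shim_a [364.7 228.5] 0.78 [0.4706 0.1192 0.    ]
shim_a [196.6 311.5] 0.72 [ 0.4664 -0.3791  0.    ]
shim_a [418.4 273.7] 0.61 [ 0.6803  0.1174 -0.    ]
shim_a [203.1 258.1] 0.54 [ 0.3149 -0.2892  0.    ]
shim_a [399.3 201.2] 0.51 [0.4368 0.278  0.    ]
carton_a [287.9 343.7] 0.94 [ 0.6651 -0.2578  0.    ]
carton_a [265.6 313.7] 0.93 [ 0.5656 -0.2539  0.    ]
carton_a [280.1 262.7] 0.87 [ 0.4457 -0.1385  0.    ]
bar [321.8 269.6] 0.81 [ 0.5279 -0.0673  0.    ]
bar [362.6 226. ] 0.64 [0.4592 0.1212 0.    ]
want [363.26106989 224.72263096] [414.2431265  274.14379257]
slide [131.0, -58.6, -24.7] ang [0.61, -0.08, -0.0] |d| 146 rows 4
slide [46.1, -65.6, 20.5] ang [-0.44, -3.88, -5.9] |d| 83 rows 2
slide [-0.0, -0.0, 100.0] ang [0.0, 0.0, 0.0] |d| 100 rows 3
```

View pics/v13.png

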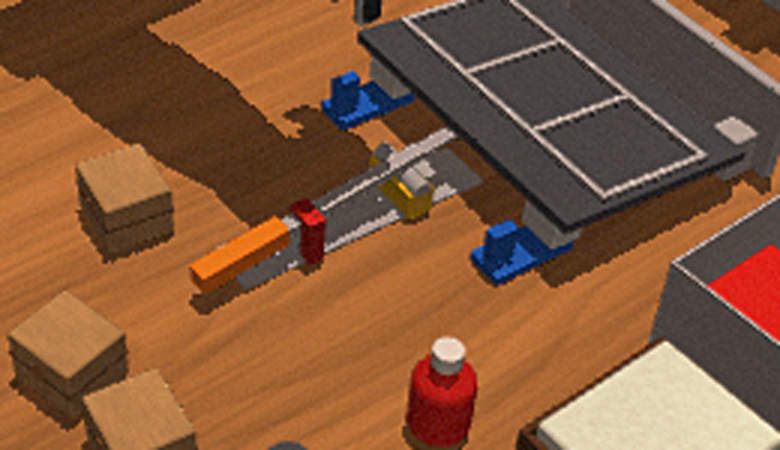

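Emit:
jog_arm:
  moves:
    - {"fingers": 0.55, "slide": [131, -59, -25], "angular": [0, 0, 0]}
    - {"fingers": 0.55, "slide": [131, -59, -25], "angular": [0, 0, 0]}
    - {"fingers": 0.55, "slide": [131, -59, -25], "angular": [0, 0, 0]}
    - {"fingers": 0.55, "slide": [131, -59, -25], "angular": [0, 0, 0]}
    - {"fingers": 0.55, "slide": [131, -59, -25], "angular": [0, 0, 0]}

```text
clock: 20.97
tcp_pos: [0.5024, -0.0438, 0.15]
orientation: [-0.0, -0.675, 0.737, 0.001]
wrist_force: [-0.0, -0.5, 0.9]
finger_gap: 0.0385
grip_force: 0.0
```

Emit:
jog_arm:
  moves:
    - {"fingers": 0.55, "slide": [46, -66, 20], "angular": [-0.4, -3.9, -5.9]}
    - {"fingers": 0.55, "slide": [46, -66, 20], "angular": [-0.4, -3.9, -5.9]}
    - {"fingers": 0.55, "slide": [46, -66, 20], "angular": [-0.4, -3.9, -5.9]}
    - {"fingers": 0.55, "slide": [46, -66, 20], "angular": [-0.4, -3.9, -5.9]}
    - {"fingers": 0.55, "slide": [46, -66, 20], "angular": [-0.4, -3.9, -5.9]}

```text
clock: 21.38
tcp_pos: [0.5612, -0.0903, 0.1286]
orientation: [-0.022, 0.714, -0.7, -0.029]
wrist_force: [-0.2, -0.1, 0.6]
finger_gap: 0.0386
grip_force: 0.0
```

Run:
```python
from h import *
st()
E_=R.from_quat([.7138,-.6995,-.0235,-.0261])
plan((np.array([.562,-.0843,.0302]),E_))
```

```text
t 21.38 tcp [ 0.5612 -0.0903  0.1286] q [-0.0219  0.7136 -0.6997 -0.029 ] F [-0.2 -0.1  0.6] gap 0.0386 gf 0.0 j [-0.33  0.38 -0.15  1.08  0.06 -1.93]
slide [1.2, -1.8, 98.6] ang [0.79, 0.11, -0.06] |d| 99 rows 3
```

Emit:
jog_arm:
  moves:
    - {"fingers": 0.55, "slide": [1, -1.5, 40], "angular": [0.6, 0, 0]}
    - {"fingers": 0.55, "slide": [1, -1.5, 75], "angular": [0.6, 0, 0]}
    - {"fingers": 0.55, "slide": [1, -1.5, 97], "angular": [0.6, 0, 0]}
    - {"fingers": 0.55, "slide": [1, -1.5, 97], "angular": [0.6, 0, 0]}
    - {"fingers": 1, "slide": [1, -1.5, 97], "angular": [0.6, 0, 0]}
    - {"fingers": 1, "slide": [1, -1.5, 97], "angular": [0.6, 0, 0]}
    - {"fingers": 1, "slide": [1, -1.5, 97], "angular": [0.6, 0, 0]}
    - {"fingers": 1, "slide": [1, -1.5, 97], "angular": [0.6, 0, 0]}
    - {"fingers": 1, "slide": [1, -1.5, 97], "angular": [0.6, 0, 0]}
  squeeze: 100

```text
clock: 22.13
tcp_pos: [0.5622, -0.0843, 0.035]
orientation: [-0.026, 0.713, -0.7, -0.024]
wrist_force: [-4.6, 3.1, -1.3]
finger_gap: 0.0177
grip_force: 98.1
```

Run:
```python
from h import *
st()
T0=R.from_quat([.7131,-.6987,-.0388,-.0417]); T1=R.from_quat([-.6467,.7604,.0371,.0464])
plan((np.array([.562,-.0834,.0228]),T0),(np.array([.5352,-.0802,.0226]),T1))
```

```text
t 22.13 tcp [ 0.5622 -0.0843  0.035 ] q [-0.0263  0.7132 -0.7    -0.0244] F [-4.6  3.1 -1.3] gap 0.0177 gf 98.1 j [-0.33  0.46 -0.28  0.85  0.07 -1.92]
slide [-0.0, 0.3, 12.3] ang [0.1, -2.42, -0.09] |d| 12 rows 1
slide [-3.7, 26.7, 0.5] ang [1.11, -0.24, 10.34] |d| 27 rows 2
```

Emit:
jog_arm:
  moves:
    - {"fingers": 1, "slide": [0, 0, 4], "angular": [0, -1.2, 0]}
    - {"fingers": 1, "slide": [0, 0, 9], "angular": [0, -2.4, 0]}
    - {"fingers": 1, "slide": [0, 0, 9], "angular": [0, -2.4, 0]}
    - {"fingers": 1, "slide": [0, 0, 9], "angular": [0, -2.4, 0]}

```text
clock: 22.47
tcp_pos: [0.5624, -0.0839, 0.0274]
orientation: [-0.041, 0.712, -0.699, -0.039]
wrist_force: [-7.9, 1.8, 8.2]
finger_gap: 0.0174
grip_force: 99.3
```

Run:
```python
from h import *
st()
```

```text
t 22.47 tcp [ 0.5624 -0.0839  0.0274] q [-0.0414  0.7124 -0.6994 -0.0391] F [-7.9  1.8  8.2] gap 0.0174 gf 99.3 j [-0.34  0.47 -0.28  0.85  0.11 -1.94]
```

Emit:
jog_arm:
  moves:
    - {"fingers": 1, "slide": [-1, 7, 0.5], "angular": [0.3, 0, 2.6]}
    - {"fingers": 1, "slide": [-2, 14, 0.5], "angular": [0.6, 0, 5.2]}
    - {"fingers": 1, "slide": [-3, 21, 0.5], "angular": [0.9, 0, 7.8]}
    - {"fingers": 1, "slide": [-3.5, 27, 0.5], "angular": [1.1, 0, 10.3]}
    - {"fingers": 1, "slide": [-3.5, 27, 0.5], "angular": [1.1, 0, 10.3]}
    - {"fingers": 1, "slide": [-3.5, 27, 0.5], "angular": [1.1, 0, 10.3]}

```text
clock: 22.97
tcp_pos: [0.5368, -0.082, 0.028]
orientation: [0.045, -0.648, 0.76, 0.033]
wrist_force: [-8.0, -1.2, 9.7]
finger_gap: 0.0177
grip_force: 99.3
```

Run:
```python
from h import *
st(); p,r=cur(); X=-r.as_matrix()[:,0]; k=p+X*.045; d=k[:2]-ST[0]; c,s=np.cos(ST[1]),np.sin(ST[1]); print("bar 45 ahead in stand",d@[c,s],d@[-s,c],k[2])
seq=[]
for sl,z in ((0,.042),(8,.0425),(18,.0445)):
    P,Q=barpose(-.05,.15,z,sl,y=.004,dyaw=-4.5); seq.append((P-.0045*Q.as_matrix()[:,2],Q))
plan(*seq)
```

```text
t 22.97 tcp [ 0.5368 -0.082   0.028 ] q [ 0.0445 -0.6477  0.7598  0.0335] F [-8.  -1.2  9.7] gap 0.0177 gf 99.3 j [-0.36  0.42 -0.37  0.8   0.11 -1.77]
bar 45 ahead in stand -0.15623520471455749 0.009039655697114261 0.03296258532769424
slide [-4.7, 3.3, -18.2] ang [-0.38, 6.38, 0.11] |d| 19 rows 1
slide [-2.1, -0.0, -21.1] ang [0.0, 8.0, -0.0] |d| 21 rows 2
slide [-2.8, -0.0, -27.7] ang [0.0, 10.0, -0.0] |d| 28 rows 2
```

Emit:
jog_arm:
  moves:
    - {"fingers": 1, "slide": [0, 4, 0], "angular": [0, 0, 1]}
    - {"fingers": 1, "slide": [0, 8, 0], "angular": [0, 0, 1]}
    - {"fingers": 1, "slide": [0, 8, 0], "angular": [0, 0, 1]}
    - {"fingers": 1, "slide": [-0.5, 8, -5], "angular": [0, 2, 1]}
    - {"fingers": 1, "slide": [-1, 8, -10], "angular": [0, 4, 1]}
    - {"fingers": 1, "slide": [-1.5, 8, -15], "angular": [0, 6, 1]}
    - {"fingers": 1, "slide": [-1.5, 8, -20], "angular": [0, 8, 1]}
    - {"fingers": 1, "slide": [-1.5, 8, -25], "angular": [0, 10, 1]}
    - {"fingers": 1, "slide": [-1.5, 8, -25], "angular": [0, 10, 1]}

```text
clock: 23.72
tcp_pos: [0.531, -0.081, 0.0531]
orientation: [-0.02, -0.642, 0.766, -0.024]
wrist_force: [-0.5, 0.3, 1.1]
finger_gap: 0.0176
grip_force: 98.0
```

Run:
```python
from h import *
st(); p,r=cur(); X=-r.as_matrix()[:,0]; k=p+X*.045; d=k[:2]-ST[0]; c,s=np.cos(ST[1]),np.sin(ST[1]); print("bar 45 ahead in stand",d@[c,s],d@[-s,c],k[2])
q=read_camera("scene")
for t in("edge","shim_a"):
    for x in tip_of(t,q)[:3]: print(t,np.round(x["point"],1),round(x["p"],2))
for z in(.033,.045,.051): print(z,px(q,stand(0,0,z)))
print(px(q,stand(0,.11,0)),px(q,stand(0,-.11,0)))
B=lambda s,z,sl,y,dy:(lambda P,Q:(P-.0045*Q.as_matrix()[:,2],Q))(*barpose(-.05,s,z,sl,y=y,dyaw=dy))
plan(B(.15,.0445,12,.004,-4.5),B(.235,.0445,12,.004,-4.5),(lambda a:(a[0]+[0,0,.09],a[1]))(B(.235,.0445,12,.004,-4.5)))
```

```text
t 23.72 tcp [ 0.531  -0.081   0.0531] q [-0.0204 -0.6416  0.7664 -0.0238] F [-0.5  0.3  1.1] gap 0.0176 gf 98.0 j [-0.27  0.37 -0.37  0.82 -0.06 -1.66]
bar 45 ahead in stand -0.15557221518309414 0.014035983502258228 0.050354961557616054
edge [388.4 235.6] 0.84
shim_a [361.9 226.4] 0.87
shim_a [415.9 275.6] 0.78
0.033 [388.51466769 238.74780412]
0.045 [388.94289037 235.26675919]
0.051 [389.15913188 233.50892051]
[363.26106989 224.72263096] [414.2431265  274.14379257]
slide [-5.3, -3.2, -29.1] ang [-0.32, 8.64, -1.05] |d| 30 rows 2
slide [85.0, 0.0, -0.0] ang [0.0, 0.0, 0.0] |d| 85 rows 3
slide [18.7, 0.0, -88.0] ang [0.0, 0.0, 0.0] |d| 90 rows 3
```

Emit:
jog_arm:
  moves:
    - {"fingers": 1, "slide": [0, -1, -10], "angular": [0, 3, 0]}
    - {"fingers": 1, "slide": [0, -2, -20], "angular": [0, 6, 0]}
    - {"fingers": 1, "slide": [0, -3, -29], "angular": [0, 8.6, 0]}
    - {"fingers": 1, "slide": [0, -3, -29], "angular": [0, 8.6, 0]}

```text
clock: 24.2
tcp_pos: [0.5326, -0.0801, 0.0795]
orientation: [-0.08, -0.638, 0.763, -0.07]
wrist_force: [0.1, 0.1, -2.8]
finger_gap: 0.0173
grip_force: 97.6
```

Emit:
jog_arm:
  moves:
    - {"fingers": 1, "slide": [20, 0, 0], "angular": [0, 0, 0]}
    - {"fingers": 1, "slide": [45, 0, 0], "angular": [0, 0, 0]}
    - {"fingers": 1, "slide": [70, 0, 0], "angular": [0, 0, 0]}
    - {"fingers": 1, "slide": [90, 0, 0], "angular": [0, 0, 0]}
    - {"fingers": 1, "slide": [90, 0, -25], "angular": [0, 0, 0]}
    - {"fingers": 1, "slide": [100, 0, -65], "angular": [0, 0, 0]}
    - {"fingers": 1, "slide": [105, 0, -105], "angular": [0, 0, 0]}
    - {"fingers": 1, "slide": [105, 0, -105], "angular": [0, 0, 0]}
    - {"fingers": 1, "slide": [105, 0, -105], "angular": [0, 0, 0]}

```text
clock: 24.95
tcp_pos: [0.5181, -0.1611, 0.2048]
orientation: [-0.078, -0.637, 0.764, -0.071]
wrist_force: [0.4, 0.5, -4.6]
finger_gap: 0.0175
grip_force: 98.5
```

Run:
```python
from h import *
st(); p,r=cur(); d=-r.as_matrix()[:,0]; z=r.as_matrix()[:,2]
q=read_camera("scene")
for t in("bar","edge","carton_a","shim_a"):
    for x in tip_of(t,q)[:3]: print(t,np.round(x["point"],1),round(x["p"],2),np.round(at(q,x["point"]),3))
hsv=cv2.cvtColor(q["color"],cv2.COLOR_RGB2HSV)
m=cv2.inRange(hsv,(4,215,120),(15,255,255)); m[350:]=0
N,l,s,ce=cv2.connectedComponentsWithStats(m)
for i in range(1,N):
    if s[i,4]>40: print("orange",s[i],ce[i])
for o in (0,.0045): print("pred origin",px(q,p+o*z),"rear top",px(q,p+o*z-.0566*d),"tip",px(q,p+o*z+.2164*d))
R1=tool(-3.6)
plan((np.array([.50,-.24,.2]),tool(40,5)),(np.array([.456,-.387,.2]),R1),(np.array([.456,-.387,.06]),R1))
```

```text
t 24.95 tcp [ 0.5181 -0.1611  0.2048] q [-0.0784 -0.6368  0.7637 -0.0709] F [ 0.4  0.5 -4.6] gap 0.0175 gf 98.5 j [-0.34  0.24 -0.16  1.13 -0.21 -1.73]
bar [286.3 217.9] 0.57 [ 0.306 -0.029  0.   ]
bar [287.  341.5] 0.39 [ 0.659 -0.256  0.   ]
edge [389.6 234.3] 0.95 [ 0.529  0.158 -0.   ]
edge [340.8 272.4] 0.43 [ 0.564 -0.035  0.   ]
carton_a [285.2 261.7] 0.8 [ 0.45  -0.126  0.   ]
carton_a [262.4 316.1] 0.65 [ 0.567 -0.263 -0.   ]
carton_a [284.9 346.5] 0.62 [ 0.667 -0.267  0.   ]
shim_a [416.2 273.9] 0.91 [0.678 0.113 0.   ]
shim_a [359.6 225.7] 0.61 [0.453 0.115 0.   ]
shim_a [446.5 240.3] 0.55 [0.636 0.264 0.   ]
orange [257 215  24  14 193] [268.98445596 221.77202073]
pred origin [283.45314265 218.88936424] rear top [258.60433016 221.92694726] tip [368.26631671 208.52158279]
pred origin [283.16823989 220.59662723] rear top [258.37788822 223.66862091] tip [367.80582547 210.10842875]
slide [80.0, 0.8, 17.7] ang [-5.87, -6.79, 39.33] |d| 82 rows 6
slide [127.7, -84.3, 11.2] ang [-1.9, -4.76, 43.57] |d| 153 rows 7
slide [0.0, 0.0, 140.0] ang [0.0, 0.0, 0.0] |d| 140 rows 4
```

Emit:
jog_arm:
  moves:
    - {"fingers": 1, "slide": [80, 1, 18], "angular": [-5.9, -6.8, 39.3]}
    - {"fingers": 1, "slide": [80, 1, 18], "angular": [-5.9, -6.8, 39.3]}
    - {"fingers": 1, "slide": [80, 1, 18], "angular": [-5.9, -6.8, 39.3]}
    - {"fingers": 1, "slide": [80, 1, 18], "angular": [-5.9, -6.8, 39.3]}
    - {"fingers": 1, "slide": [80, 1, 18], "angular": [-5.9, -6.8, 39.3]}
    - {"fingers": 1, "slide": [80, 1, 18], "angular": [-5.9, -6.8, 39.3]}
    - {"fingers": 1, "slide": [80, 1, 18], "angular": [-5.9, -6.8, 39.3]}

```text
clock: 25.78
tcp_pos: [0.5005, -0.2408, 0.2005]
orientation: [-0.04, -0.341, 0.939, -0.015]
wrist_force: [0.0, -0.9, -2.5]
finger_gap: 0.0175
grip_force: 98.4
```

Emit:
jog_arm:
  moves:
    - {"fingers": 1, "slide": [128, -84, 11], "angular": [-1.9, -4.8, 43.6]}
    - {"fingers": 1, "slide": [128, -84, 11], "angular": [-1.9, -4.8, 43.6]}
    - {"fingers": 1, "slide": [128, -84, 11], "angular": [-1.9, -4.8, 43.6]}
    - {"fingers": 1, "slide": [128, -84, 11], "angular": [-1.9, -4.8, 43.6]}
    - {"fingers": 1, "slide": [128, -84, 11], "angular": [-1.9, -4.8, 43.6]}
    - {"fingers": 1, "slide": [128, -84, 11], "angular": [-1.9, -4.8, 43.6]}
    - {"fingers": 1, "slide": [128, -84, 11], "angular": [-1.9, -4.8, 43.6]}
    - {"fingers": 1, "slide": [128, -84, 11], "angular": [-1.9, -4.8, 43.6]}
    - {"fingers": 1, "slide": [128, -84, 11], "angular": [-1.9, -4.8, 43.6]}

```text
clock: 26.53
tcp_pos: [0.4569, -0.3865, 0.2019]
orientation: [0.002, 0.029, 1.0, -0.0]
wrist_force: [0.3, -0.0, -4.1]
finger_gap: 0.0176
grip_force: 98.7
```

Run:
```python
from h import *
st(); p,r=cur(); d=-r.as_matrix()[:,0]; z=r.as_matrix()[:,2]; o=p+.0045*z
im=[]
for c in("top","scene"):
    q=read_camera(c); t=px(q,o+.2164*d); print(c,"pred tip",t,"rear",px(q,o-.0566*d))
    u,v=t.astype(int); im.append(cv2.resize(q["color"][v-40:v+40,u-50:u+50],None,fx=4,fy=4,interpolation=cv2.INTER_CUBIC)); print("org",u-50,v-40)
cv2.imwrite("pics/v14.png",np.hstack(im)[:,:,::-1])
plan((np.array([.456,-.387,.2]),tool(-3.6)))
```

```text
t 26.53 tcp [ 0.4569 -0.3865  0.2019] q [ 1.600e-03  2.890e-02  9.996e-01 -2.000e-04] F [ 0.3 -0.  -4.1] gap 0.0176 gf 98.7 j [-0.84  0.37  0.03  1.23  0.   -0.78]
top pred tip [485.93526748 151.22627143] rear [485.19189682 281.2450445 ]
org 435 111
scene pred tip [217.15514424 319.13355857] rear [164.38977741 232.77182614]
org 167 279
slide [1.3, -0.6, 2.2] ang [-0.04, 0.23, 0.23] |d| 3 rows 1
```

View pics/v14.png

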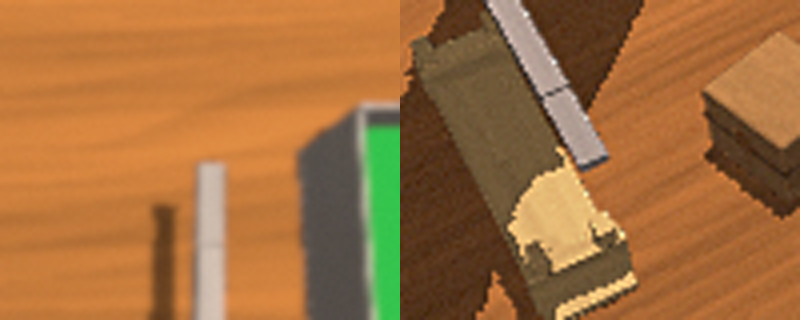

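Emit:
jog_arm:
  moves:
    - {"fingers": 1, "slide": [-2, -0.5, 40], "angular": [0, 0, 0]}
    - {"fingers": 1, "slide": [-2.4, -0.5, 80], "angular": [0, 0, 0]}
    - {"fingers": 1, "slide": [-2.4, -0.5, 115], "angular": [0, 0, 0]}
    - {"fingers": 1, "slide": [-2.4, -0.5, 138], "angular": [0, 0, 0]}
    - {"fingers": 1, "slide": [-2.4, -0.5, 148], "angular": [0, 0, 0]}
    - {"fingers": 1, "slide": [-2.4, -0.5, 154], "angular": [0, 0, 0]}
    - {"fingers": 1, "slide": [-2.4, -0.5, 157], "angular": [0, 0, 0]}
    - {"fingers": 1, "slide": [-2.4, -0.5, 157], "angular": [0, 0, 0]}

```text
clock: 27.3
tcp_pos: [0.4609, -0.3886, 0.0464]
orientation: [0.003, 0.031, 1.0, -0.001]
wrist_force: [-0.2, 0.4, -3.8]
finger_gap: 0.0173
grip_force: 98.5
```

Emit:
jog_arm:
  moves:
    - {"fingers": 1, "slide": [0, 0, 2], "angular": [0, 0, 0]}
    - {"fingers": 1, "slide": [0, 0, 3], "angular": [0, 0, 0]}
    - {"fingers": 1, "slide": [0, 0, 3], "angular": [0, 0, 0]}

```text
clock: 27.55
tcp_pos: [0.4606, -0.3887, 0.0436]
orientation: [0.003, 0.031, 1.0, -0.001]
wrist_force: [0.3, 0.4, -3.6]
finger_gap: 0.0174
grip_force: 98.5
```

Emit:
jog_arm:
  moves:
    - {"fingers": 1, "slide": [1, 1.5, 1], "angular": [0, 0, 0]}
    - {"fingers": 1, "slide": [1, 1.5, 3], "angular": [0, 0, 0]}
    - {"fingers": 1, "slide": [1, 1.5, 3], "angular": [0, 0, 0]}

```text
clock: 27.8
tcp_pos: [0.4595, -0.3867, 0.041]
orientation: [0.003, 0.031, 1.0, -0.001]
wrist_force: [-1.2, 1.9, 4.8]
finger_gap: 0.0173
grip_force: 99.6
```

Emit:
jog_arm:
  moves:
    - {"fingers": 1, "slide": [0, 0, 1], "angular": [0, 0, 0]}
    - {"fingers": 1, "slide": [0, 0, 2], "angular": [0, 0, 0]}
    - {"fingers": 1, "slide": [0, 0, 2], "angular": [0, 0, 0]}

```text
clock: 28.05
tcp_pos: [0.4595, -0.3867, 0.0409]
orientation: [0.003, 0.031, 1.0, -0.001]
wrist_force: [-4.8, 6.0, 18.4]
finger_gap: 0.0176
grip_force: 101.6
```

Emit:
jog_arm:
  moves:
    - {"fingers": 1, "slide": [0, 0, -2.5], "angular": [0, 0, 0]}
    - {"fingers": 1, "slide": [0, 0, -2.5], "angular": [0, 0, 0]}
    - {"fingers": 0.5, "slide": [0, 0, -2.5], "angular": [0, 0, 0]}
    - {"fingers": 0.5, "slide": [0, 0, -2.5], "angular": [0, 0, 0]}
    - {"fingers": 0.5, "slide": [0, 0, -2.5], "angular": [0, 0, 0]}
    - {"fingers": 0.5, "slide": [0, 0, -20], "angular": [0, 0, 0]}
    - {"fingers": 0.5, "slide": [0, 0, -50], "angular": [0, 0, 0]}
    - {"fingers": 0.3, "slide": [0, 0, -90], "angular": [0, 0, 0]}
    - {"fingers": 0.1, "slide": [0, 0, -130], "angular": [0, 0, 0]}
    - {"fingers": 0, "slide": [0, 0, -130], "angular": [0, 0, 0]}

```text
clock: 28.88
tcp_pos: [0.4617, -0.3897, 0.176]
orientation: [0.007, 0.031, 0.999, -0.005]
wrist_force: [1.9, -1.5, 1.0]
finger_gap: 0.0769
grip_force: 0.0
```

Run:
```python
from h import *
st()
q=read_camera("scene"); q2=read_camera("top")
for n,c in(("scene",q),("top",q2)):
    for t in("carton_a","bar"):
        for x in tip_of(t,c)[:5]: print(n,t,np.round(x["point"],1),round(x["p"],2),np.round(at(c,x["point"]),3))
    for t in ("carton_a",):
        for x in look_for(t,c)[:5]: print("look",n,t,np.round(x["point"],1),round(x["p"],2),np.round(at(c,x["point"],.03),3))
hsv=cv2.cvtColor(q2["color"],cv2.COLOR_RGB2HSV)
for w in ((400,177),(410,215),(361,264),(380,200)): print(w,hsv[w[1]-2:w[1]+3,w[0]-2:w[0]+3].reshape(-1,3).mean(0).round(),q2["color"][w[1],w[0]])
# bar line in scene pred
for P in ([.458,-.388,.046],): print(px(q,P))
m=cv2.inRange(cv2.cvtColor(q["color"],cv2.COLOR_RGB2HSV),(4,215,120),(15,255,255)); m[350:]=0;m[:,260:]=0
N,l,s,ce=cv2.connectedComponentsWithStats(m)
for i in range(1,N):
    if s[i,4]>40: print("orange",s[i],ce[i],px(q,[.4455,-.3872,.046]))
```

```text
t 28.88 tcp [ 0.4617 -0.3897  0.176 ] q [ 0.0069  0.0313  0.9995 -0.0052] F [ 1.9 -1.5  1. ] gap 0.0769 gf 0.0 j [-0.84  0.38 -0.02  1.15  0.   -0.77]
scene carton_a [263.7 314.8] 0.64 [ 0.566 -0.259  0.   ]
scene carton_a [287.1 345.2] 0.55 [ 0.667 -0.261  0.   ]
scene bar [190.5 302. ] 0.73 [ 0.432 -0.378  0.   ]
look scene carton_a [262.3 305.5] 0.96 [ 0.563 -0.258  0.03 ]
look scene carton_a [281.1 255.8] 0.94 [ 0.453 -0.138  0.03 ]
look scene carton_a [287.2 335.6] 0.7 [ 0.666 -0.258  0.03 ]
top carton_a [407.8 215.2] 0.91 [ 0.568 -0.26   0.   ]
top carton_a [360.3 263.1] 0.91 [ 0.453 -0.138  0.   ]
top carton_a [403.2 180.1] 0.56 [ 0.657 -0.252  0.   ]
top carton_a [257.2 180.7] 0.34 [0.667 0.113 0.   ]
top bar [467.3 260.6] 0.86 [ 0.451 -0.402  0.   ]
look top carton_a [361.2 263.2] 0.96 [ 0.451 -0.139  0.03 ]
look top carton_a [406.2 175.8] 0.91 [ 0.661 -0.256  0.03 ]
look top carton_a [408.1 211.2] 0.56 [ 0.574 -0.257  0.03 ]
(400, 177) [ 16. 152. 224.] [225 161  91]
(410, 215) [ 15. 153. 219.] [218 154  88]
(361, 264) [ 15. 152. 218.] [219 153  89]
(380, 200) [ 14. 178. 193.] [194 121  61]
[187.64288542 297.88257554]
orange [177 282  21  29 214] [186.6588785  295.10747664] [185.62478393 294.31534332]
```

```bash
cat >> h.py <<'E'
def ctn(x,y,yaw,z): return (np.array([x,y,z]),tool(yaw))
def bay(xs,ys,h,tilt=.06):
    """TCP pose h above the bay floor point (plate coords xs,ys), tool normal to it"""
    c,s=np.cos(tilt),np.sin(tilt); a=ST[1]
    xp=np.array([np.cos(a)*c,np.sin(a)*c,-s]); yp=np.array([-np.sin(a),np.cos(a),0]); n=np.cross(xp,yp)
    P=stand(.2,0,.033)+xp*(xs-.2)+yp*ys+n*(.012+h)
    return P,R.from_matrix(np.c_[yp,xp,-n])
E
python3 - <<'E'
from h import *
q=read_camera("top")
c1=lambda u,v:(140+(u+.5)/3.6-.5,135+(v+.5)/3.6-.5)
c,s=np.cos(ST[1]),np.sin(ST[1])
# plate-down picture crop: ridge corners and dividers
for n,(u,v),z in (("fr-",(355,95),.051),("re-",(188,91),.051),("re+",(160,493),.051),("fr+",(327,500),.051),("d1f",(340,231),.051),("d1r",(184,224),.051),("d2f",(333,364),.051),("d2r",(174,357),.051)):
    d=at(q,c1(u,v),z)[:2]-ST[0]; print(n,np.round([d@[c,s],d@[-s,c]],4))
C=(.450,-.1373,-8.1)
plan(ctn(.47,-.25,-6,.2),ctn(*C,.14),ctn(*C,.032))
E
```

```text
fr- [ 0.0451 -0.1371]
re- [ 0.1576 -0.1341]
re+ [0.1563 0.1359]
fr+ [0.0455 0.1347]
d1f [ 0.049  -0.0446]
d1r [ 0.1537 -0.044 ]
d2f [0.0477 0.0446]
d2r [0.1537 0.0454]
slide [-3.5, 136.3, -33.9] ang [0.06, 0.15, 2.41] |d| 140 rows 4
slide [31.7, 110.0, 60.0] ang [0.0, 0.0, 2.1] |d| 129 rows 4
slide [0.0, 0.0, 108.0] ang [0.0, 0.0, 0.0] |d| 108 rows 3
```

Emit:
jog_arm:
  moves:
    - {"fingers": 0, "slide": [-3, 136, -34], "angular": [0, 0, 2.4]}
    - {"fingers": 0, "slide": [-3, 136, -34], "angular": [0, 0, 2.4]}
    - {"fingers": 0, "slide": [-3, 136, -34], "angular": [0, 0, 2.4]}
    - {"fingers": 0, "slide": [-3, 136, -34], "angular": [0, 0, 2.4]}
    - {"fingers": 0, "slide": [-3, 136, -34], "angular": [0, 0, 2.4]}
  squeeze: 45

```text
clock: 29.75
tcp_pos: [0.4702, -0.2475, 0.2022]
orientation: [0.002, 0.05, 0.999, -0.0]
wrist_force: [-0.6, -0.1, -0.0]
finger_gap: 0.0857
grip_force: 0.0
```

Emit:
jog_arm:
  moves:
    - {"fingers": 0, "slide": [32, 110, 60], "angular": [0, 0, 2.1]}
    - {"fingers": 0, "slide": [32, 110, 60], "angular": [0, 0, 2.1]}
    - {"fingers": 0, "slide": [32, 110, 60], "angular": [0, 0, 2.1]}
    - {"fingers": 0, "slide": [32, 110, 60], "angular": [0, 0, 2.1]}
    - {"fingers": 0, "slide": [32, 110, 60], "angular": [0, 0, 2.1]}
    - {"fingers": 0, "slide": [32, 110, 60], "angular": [0, 0, 2.1]}
    - {"fingers": 0, "slide": [32, 110, 60], "angular": [0, 0, 2.1]}

```text
clock: 30.33
tcp_pos: [0.4513, -0.14, 0.1419]
orientation: [0.003, 0.071, 0.997, -0.001]
wrist_force: [-0.3, -0.5, 0.9]
finger_gap: 0.0857
grip_force: 0.0
```

Run:
```python
from h import *
st(); q=read_camera("scene")
for x in look_for("carton_a",q)[:5]: print(np.round(x["point"],1),round(x["p"],2),np.round(at(q,x["point"],.03),3))
C=(.450,-.1373,-8.1)
plan(ctn(*C,.032))
```

```text
t 30.33 tcp [ 0.4513 -0.14    0.1419] q [ 0.0033  0.0712  0.9975 -0.0011] F [-0.3 -0.5  0.9] gap 0.0857 gf 0.0 j [-0.47  0.17 -0.4   1.    0.   -0.33]
[260.4 305.8] 0.95 [ 0.562 -0.262  0.03 ]
[280.2 255.5] 0.92 [ 0.451 -0.139  0.03 ]
[286.9 333.9] 0.69 [ 0.662 -0.256  0.03 ]
slide [2.3, 2.6, 109.9] ang [-0.08, 0.39, -0.09] |d| 110 rows 3
```

Emit:
jog_arm:
  moves:
    - {"fingers": 0, "slide": [2, 2.5, 40], "angular": [0, 0.3, 0]}
    - {"fingers": 0, "slide": [2, 2.5, 80], "angular": [0, 0.3, 0]}
    - {"fingers": 0, "slide": [2, 2.5, 110], "angular": [0, 0.3, 0]}
    - {"fingers": 0, "slide": [2, 2.5, 110], "angular": [0, 0.3, 0]}
    - {"fingers": 1, "slide": [2, 2.5, 110], "angular": [0, 0.3, 0]}
    - {"fingers": 1, "slide": [2, 2.5, 110], "angular": [0, 0.3, 0]}
    - {"fingers": 1, "slide": [2, 2.5, 110], "angular": [0, 0.3, 0]}
    - {"fingers": 1, "slide": [2, 2.5, 110], "angular": [0, 0.3, 0]}
    - {"fingers": 1, "slide": [2, 2.5, 110], "angular": [0, 0.3, 0]}

```text
clock: 31.18
tcp_pos: [0.4507, -0.1366, 0.0333]
orientation: [0.002, 0.071, 0.998, -0.001]
wrist_force: [0.2, -1.3, 8.0]
finger_gap: 0.0591
grip_force: 50.4
```

Emit:
jog_arm:
  moves:
    - {"fingers": 1, "slide": [0, 0, -30], "angular": [0, 0, 0]}
    - {"fingers": 1, "slide": [0, 0, -70], "angular": [0, 0, 0]}
    - {"fingers": 1, "slide": [0, 0, -110], "angular": [0, 0, 0]}
    - {"fingers": 1, "slide": [0, 0, -150], "angular": [0, 0, 0]}
    - {"fingers": 1, "slide": [0, 0, -160], "angular": [0, 0, 0]}
    - {"fingers": 1, "slide": [0, 0, -160], "angular": [0, 0, 0]}

```text
clock: 31.68
tcp_pos: [0.4513, -0.1366, 0.1956]
orientation: [0.004, 0.07, 0.998, -0.002]
wrist_force: [1.4, -0.8, -1.2]
finger_gap: 0.0593
grip_force: 49.7
```

Run:
```python
from h import *
st(); q=read_camera("scene"); p,r=cur()
for x in tip_of("carton_a",q)[:5]: print(np.round(x["point"],1),round(x["p"],2),np.round(at(q,x["point"],p[2]-.032),3))
B=bay(.101,.09,.032)
U=lambda h:bay(.101,.09,h)
plan((np.array([.45,.05,.2]),r),U(.13),U(.045),U(.034)); print(B[0])
```

```text
t 31.68 tcp [ 0.4513 -0.1366  0.1956] q [ 0.0038  0.0704  0.9975 -0.0019] F [ 1.4 -0.8 -1.2] gap 0.0593 gf 49.7 j [-0.46  0.13 -0.31  1.13 -0.   -0.32]
[277.2 215.7] 0.98 [ 0.454 -0.14   0.161]
[262.3 311.1] 0.93 [ 0.676 -0.313  0.161]
[287.6 343. ] 0.6 [ 0.765 -0.314  0.161]
slide [24.8, 183.7, -9.2] ang [0.07, -0.21, -0.0] |d| 186 rows 5
slide [-8.8, 187.0, 19.0] ang [3.32, 0.11, -3.36] |d| 188 rows 5
slide [-0.0, -0.0, 85.0] ang [0.0, 0.0, 0.0] |d| 85 rows 3
slide [-0.0, -0.0, 11.0] ang [0.0, 0.0, 0.0] |d| 11 rows 1
[0.48454791 0.22797027 0.08285726]
```

Emit:
jog_arm:
  moves:
    - {"fingers": 1, "slide": [25, 184, -9], "angular": [0, 0, 0]}
    - {"fingers": 1, "slide": [25, 184, -9], "angular": [0, 0, 0]}
    - {"fingers": 1, "slide": [25, 184, -9], "angular": [0, 0, 0]}
    - {"fingers": 1, "slide": [25, 184, -9], "angular": [0, 0, 0]}
    - {"fingers": 1, "slide": [25, 184, -9], "angular": [0, 0, 0]}
    - {"fingers": 1, "slide": [25, 184, -9], "angular": [0, 0, 0]}

```text
clock: 32.28
tcp_pos: [0.4479, 0.0539, 0.1976]
orientation: [-0.003, 0.068, 0.998, 0.0]
wrist_force: [0.3, -0.0, -1.1]
finger_gap: 0.0591
grip_force: 49.7
```

Emit:
jog_arm:
  moves:
    - {"fingers": 1, "slide": [-9, 187, 19], "angular": [3.3, 0, -3.4]}
    - {"fingers": 1, "slide": [-9, 187, 19], "angular": [3.3, 0, -3.4]}
    - {"fingers": 1, "slide": [-9, 187, 19], "angular": [3.3, 0, -3.4]}
    - {"fingers": 1, "slide": [-9, 187, 19], "angular": [3.3, 0, -3.4]}
    - {"fingers": 1, "slide": [-9, 187, 19], "angular": [3.3, 0, -3.4]}
    - {"fingers": 1, "slide": [-9, 187, 19], "angular": [3.3, 0, -3.4]}
    - {"fingers": 1, "slide": [-9, 187, 19], "angular": [3.3, 0, -3.4]}
    - {"fingers": 1, "slide": [-9, 187, 19], "angular": [3.3, 0, -3.4]}

```text
clock: 32.95
tcp_pos: [0.4841, 0.2329, 0.1791]
orientation: [-0.004, 0.041, 0.999, -0.03]
wrist_force: [-0.7, 0.2, -0.5]
finger_gap: 0.0589
grip_force: 49.6
```

Run:
```python
from h import *
st(); q=read_camera("scene"); p,r=cur()
for x in tip_of("carton_a",q)[:2]: print(np.round(x["point"],1),round(x["p"],2),np.round(at(q,x["point"],p[2]-.032),3))
plan(bay(.101,.09,.034))
```

```text
t 32.95 tcp [0.4841 0.2329 0.1791] q [-0.0041  0.041   0.9987 -0.0299] F [-0.7  0.2 -0.5] gap 0.0589 gf 49.6 j [ 0.33  0.3  -0.14  1.17 -0.05  0.41]
[262.1 312.1] 0.94 [ 0.668 -0.31   0.148]
[405.  172.6] 0.85 [0.488 0.23  0.148]
slide [-0.6, 1.1, 95.5] ang [0.06, -0.23, -0.06] |d| 96 rows 3
```

Emit:
jog_arm:
  moves:
    - {"fingers": 1, "slide": [-0.5, 1, 40], "angular": [0, 0, 0]}
    - {"fingers": 1, "slide": [-0.5, 1, 70], "angular": [0, 0, 0]}
    - {"fingers": 1, "slide": [-0.5, 1, 87], "angular": [0, 0, 0]}
    - {"fingers": 1, "slide": [-0.5, 1, 91], "angular": [0, 0, 0]}
    - {"fingers": 1, "slide": [-0.5, 1, 94], "angular": [0, 0, 0]}
    - {"fingers": 1, "slide": [-0.5, 1, 94], "angular": [0, 0, 0]}
    - {"fingers": 1, "slide": [-0.5, 1, 94], "angular": [0, 0, 0]}

```text
clock: 33.63
tcp_pos: [0.4863, 0.2296, 0.0886]
orientation: [-0.001, 0.041, 0.999, -0.028]
wrist_force: [-0.4, 0.1, -0.3]
finger_gap: 0.0593
grip_force: 49.6
```

Emit:
jog_arm:
  moves:
    - {"fingers": 1, "slide": [0, 0, 1], "angular": [0, 0, 0]}
    - {"fingers": 1, "slide": [0, 0, 1.5], "angular": [0, 0, 0]}
    - {"fingers": 1, "slide": [0, 0, 1.5], "angular": [0, 0, 0]}

```text
clock: 33.88
tcp_pos: [0.4856, 0.2298, 0.0864]
orientation: [-0.002, 0.041, 0.999, -0.029]
wrist_force: [0.5, 0.8, -0.2]
finger_gap: 0.0594
grip_force: 49.6
```

Emit:
jog_arm:
  moves:
    - {"fingers": 1, "slide": [0, 0, 1], "angular": [0, 0, 0]}
    - {"fingers": 1, "slide": [0, 0, 2], "angular": [0, 0, 0]}
    - {"fingers": 1, "slide": [0, 0, 2], "angular": [0, 0, 0]}

```text
clock: 34.13
tcp_pos: [0.4853, 0.2297, 0.0843]
orientation: [-0.002, 0.041, 0.999, -0.029]
wrist_force: [-1.6, 1.3, 3.2]
finger_gap: 0.0592
grip_force: 50.1
```

Emit:
jog_arm:
  moves:
    - {"fingers": 1, "slide": [0, 0, 1], "angular": [0, 0, 0]}
    - {"fingers": 1, "slide": [0, 0, 1], "angular": [0, 0, 0]}

```text
clock: 34.3
tcp_pos: [0.4853, 0.2297, 0.0842]
orientation: [-0.002, 0.041, 0.999, -0.029]
wrist_force: [-4.1, 0.8, 11.4]
finger_gap: 0.0593
grip_force: 51.0
```

Contact at TCP z ≈ 0.0843, as predicted. Release and go for carton B.

Emit:
jog_arm:
  moves:
    - {"fingers": 1, "slide": [0, 0, -1], "angular": [0, 0, 0]}
    - {"fingers": 0.12, "slide": [0, 0, -1], "angular": [0, 0, 0]}
    - {"fingers": 0.12, "slide": [0, 0, -1], "angular": [0, 0, 0]}
    - {"fingers": 0.12, "slide": [0, 0, -1], "angular": [0, 0, 0]}
    - {"fingers": 0.12, "slide": [0, 0, -1], "angular": [0, 0, 0]}
    - {"fingers": 0.12, "slide": [0, 0, -25], "angular": [0, 0, 0]}
    - {"fingers": 0.12, "slide": [0, 0, -60], "angular": [0, 0, 0]}
    - {"fingers": 0, "slide": [0, 0, -100], "angular": [0, 0, 0]}
    - {"fingers": 0, "slide": [0, 0, -120], "angular": [0, 0, 0]}
    - {"fingers": 0, "slide": [0, 0, -120], "angular": [0, 0, 0]}

```text
clock: 35.13
tcp_pos: [0.4888, 0.2375, 0.2077]
orientation: [0.002, 0.041, 0.999, -0.027]
wrist_force: [0.3, -0.9, -0.7]
finger_gap: 0.0859
grip_force: 0.0
```

Run:
```python
from h import *
st(); q=read_camera("scene")
for x in tip_of("carton_a",q)[:4]: print(np.round(x["point"],1),round(x["p"],2),np.round(at(q,x["point"],.0),3),np.round(at(q,x["point"],.051),3))
for x in look_for("carton_a",q)[:4]: print("look",np.round(x["point"],1),round(x["p"],2),np.round(at(q,x["point"],.03),3))
q2=read_camera("top")
for x in tip_of("carton_a",q2)[:4]: print("top",np.round(x["point"],1),round(x["p"],2),np.round(at(q2,x["point"],.0),3),np.round(at(q2,x["point"],.051),3))
B=(.5645,-.2583,13.6)
plan(ctn(.51,.05,4,.2),ctn(.54,-.12,8,.2),ctn(*B,.14),ctn(*B,.032))
```

```text
t 35.13 tcp [0.4888 0.2375 0.2077] q [ 0.0019  0.0409  0.9988 -0.0273] F [ 0.3 -0.9 -0.7] gap 0.0859 gf 0.0 j [ 0.33  0.28 -0.08  1.22 -0.05  0.41]
[398.7 203.3] 0.73 [0.443 0.27  0.   ] [0.488 0.221 0.051]
[287.9 342.4] 0.7 [ 0.662 -0.256  0.   ] [ 0.694 -0.274  0.051]
[260.6 311. ] 0.68 [ 0.552 -0.259 -0.   ] [ 0.591 -0.277  0.051]
look [286.  337.3] 0.94 [ 0.668 -0.263  0.03 ]
look [262.1 305.4] 0.64 [ 0.563 -0.259  0.03 ]
look [400.7 193.8] 0.63 [0.44  0.276 0.03 ]
look [412.1 273.5] 0.2 [0.689 0.082 0.03 ]
top [207.8 249.7] 0.92 [0.497 0.24  0.   ] [0.494 0.227 0.051]
top [409.2 211.9] 0.78 [ 0.577 -0.264  0.   ] [ 0.57  -0.256  0.051]
top [405.3 180. ] 0.74 [ 0.657 -0.258  0.   ] [ 0.647 -0.25   0.051]
slide [-40.2, -182.9, 11.2] ang [-3.37, -0.56, -8.68] |d| 188 rows 5
slide [-18.1, -171.7, 0.0] ang [0.0, 0.0, -4.0] |d| 173 rows 5
slide [-5.0, -140.4, 60.0] ang [0.0, 0.0, -5.6] |d| 153 rows 4
slide [0.0, 0.0, 108.0] ang [0.0, 0.0, 0.0] |d| 108 rows 3
```

Emit:
jog_arm:
  moves:
    - {"fingers": 0, "slide": [-40, -183, 11], "angular": [-3.4, -0.5, -8.7]}
    - {"fingers": 0, "slide": [-40, -183, 11], "angular": [-3.4, -0.5, -8.7]}
    - {"fingers": 0, "slide": [-40, -183, 11], "angular": [-3.4, -0.5, -8.7]}
    - {"fingers": 0, "slide": [-40, -183, 11], "angular": [-3.4, -0.5, -8.7]}
    - {"fingers": 0, "slide": [-40, -183, 11], "angular": [-3.4, -0.5, -8.7]}
    - {"fingers": 0, "slide": [-40, -183, 11], "angular": [-3.4, -0.5, -8.7]}

```text
clock: 35.88
tcp_pos: [0.5106, 0.0457, 0.2002]
orientation: [-0.0, -0.032, 0.999, 0.0]
wrist_force: [0.3, -0.4, -0.3]
finger_gap: 0.0856
grip_force: 0.0
```

Emit:
jog_arm:
  moves:
    - {"fingers": 0, "slide": [-20, -250, 0], "angular": [0, 0, -8]}
    - {"fingers": 0, "slide": [-20, -250, 0], "angular": [0, 0, -8]}
    - {"fingers": 0, "slide": [-20, -250, 0], "angular": [0, 0, -8]}
    - {"fingers": 0, "slide": [-20, -250, 0], "angular": [0, 0, -8]}
    - {"fingers": 0, "slide": [-20, -250, 0], "angular": [0, 0, -8]}
    - {"fingers": 0, "slide": [-20, -250, 0], "angular": [0, 0, -8]}
    - {"fingers": 0, "slide": [-20, -250, 0], "angular": [0, 0, -8]}
    - {"fingers": 0, "slide": [-20, -250, 0], "angular": [0, 0, -8]}

```text
clock: 36.55
tcp_pos: [0.5477, -0.1997, 0.1995]
orientation: [-0.0, -0.103, 0.995, 0.002]
wrist_force: [-0.0, 0.4, -0.0]
finger_gap: 0.085
grip_force: 0.0
```

Run:
```python
from h import *
st(); q=read_camera("scene")
for x in look_for("carton_a",q)[:4]: print("look",np.round(x["point"],1),round(x["p"],2),np.round(at(q,x["point"],.03),3))
B=(.5645,-.2583,13.6)
plan(ctn(*B,.12),ctn(*B,.032))
```

```text
t 36.55 tcp [ 0.5477 -0.1997  0.1995] q [-1.000e-04 -1.027e-01  9.947e-01  1.500e-03] F [-0.   0.4 -0. ] gap 0.085 gf 0.0 j [-0.49  0.34 -0.01  1.21  0.   -0.69]
look [399.4 194.3] 0.83 [0.44  0.271 0.03 ]
look [287.2 337.6] 0.65 [ 0.67  -0.261  0.03 ]
look [262.6 303.7] 0.55 [ 0.559 -0.255  0.03 ]
slide [-3.9, -64.1, 79.9] ang [0.21, 0.01, -1.6] |d| 103 rows 3
slide [0.0, 0.0, 88.0] ang [0.0, 0.0, 0.0] |d| 88 rows 3
```

Emit:
jog_arm:
  moves:
    - {"fingers": 0, "slide": [-4, -40, 30], "angular": [0, 0, -1.6]}
    - {"fingers": 0, "slide": [-4, -64, 60], "angular": [0, 0, -1.6]}
    - {"fingers": 0, "slide": [-4, -64, 80], "angular": [0, 0, -1.6]}
    - {"fingers": 0, "slide": [-4, -64, 80], "angular": [0, 0, -1.6]}
    - {"fingers": 0, "slide": [-4, -64, 120], "angular": [0, 0, -1.6]}
    - {"fingers": 0, "slide": [-4, -64, 155], "angular": [0, 0, -1.6]}
    - {"fingers": 0, "slide": [-4, -64, 168], "angular": [0, 0, -1.6]}
    - {"fingers": 0, "slide": [-4, -64, 168], "angular": [0, 0, -1.6]}
    - {"fingers": 0, "slide": [-4, -64, 168], "angular": [0, 0, -1.6]}

```text
clock: 37.4
tcp_pos: [0.5658, -0.2569, 0.0342]
orientation: [0.001, -0.12, 0.993, 0.001]
wrist_force: [0.2, 1.3, 0.2]
finger_gap: 0.0853
grip_force: 0.0
```

Emit:
jog_arm:
  moves:
    - {"fingers": 1, "slide": [0, 0, 0], "angular": [0, 0, 0]}
    - {"fingers": 1, "slide": [0, 0, 0], "angular": [0, 0, 0]}
    - {"fingers": 1, "slide": [0, 0, 0], "angular": [0, 0, 0]}
    - {"fingers": 1, "slide": [0, 0, 0], "angular": [0, 0, 0]}
    - {"fingers": 1, "slide": [0, 0, 0], "angular": [0, 0, 0]}

```text
clock: 37.82
tcp_pos: [0.5676, -0.2595, 0.0365]
orientation: [0.003, -0.119, 0.993, -0.0]
wrist_force: [0.2, 2.6, 5.6]
finger_gap: 0.0593
grip_force: 49.8
```

Emit:
jog_arm:
  moves:
    - {"fingers": 1, "slide": [0, 0, -30], "angular": [0, 0, 0]}
    - {"fingers": 1, "slide": [0, 0, -70], "angular": [0, 0, 0]}
    - {"fingers": 1, "slide": [0, 0, -110], "angular": [0, 0, 0]}
    - {"fingers": 1, "slide": [0, 0, -150], "angular": [0, 0, 0]}
    - {"fingers": 1, "slide": [0, 0, -165], "angular": [0, 0, 0]}
    - {"fingers": 1, "slide": [0, 0, -165], "angular": [0, 0, 0]}

```text
clock: 38.32
tcp_pos: [0.5682, -0.261, 0.2058]
orientation: [0.006, -0.119, 0.993, -0.003]
wrist_force: [0.1, -0.1, 0.1]
finger_gap: 0.059
grip_force: 49.2
```

Run:
```python
from h import *
st(); q=read_camera("scene"); p,r=cur()
for x in tip_of("carton_a",q)[:4]: print(np.round(x["point"],1),round(x["p"],2),np.round(at(q,x["point"],p[2]-.033),3),np.round(at(q,x["point"],0),3))
plan((np.array([.53,-.05,.2]),tool(4)),(np.array([.54,.07,.2]),tool(-4.7)),bay(.101,0,.13),bay(.101,0,.034))
```

```text
t 38.32 tcp [ 0.5682 -0.261   0.2058] q [ 0.0056 -0.1186  0.9929 -0.0029] F [ 0.1 -0.1  0.1] gap 0.059 gf 49.2 j [-0.56  0.41  0.1   1.25  0.   -0.8 ]
[287.2 340.4] 0.81 [ 0.765 -0.314  0.17 ] [ 0.657 -0.254  0.   ]
[399.9 203.4] 0.61 [0.595 0.11  0.17 ] [0.446 0.272 0.   ]
[253.4 261.7] 0.58 [ 0.56  -0.264  0.17 ] [ 0.403 -0.191  0.   ]
slide [-14.4, 212.3, -0.2] ang [-0.04, 0.25, 9.62] |d| 213 rows 6
slide [-18.3, 119.0, 0.0] ang [0.0, -0.0, 8.7] |d| 120 rows 3
slide [-21.8, 158.7, 19.3] ang [3.44, 0.0, 0.02] |d| 161 rows 4
slide [-0.0, -0.0, 96.0] ang [0.0, 0.0, 0.0] |d| 96 rows 3
```

Emit:
jog_arm:
  moves:
    - {"fingers": 1, "slide": [-14, 212, 0], "angular": [0, 0, 9.6]}
    - {"fingers": 1, "slide": [-14, 212, 0], "angular": [0, 0, 9.6]}
    - {"fingers": 1, "slide": [-14, 212, 0], "angular": [0, 0, 9.6]}
    - {"fingers": 1, "slide": [-14, 212, 0], "angular": [0, 0, 9.6]}
    - {"fingers": 1, "slide": [-14, 212, 0], "angular": [0, 0, 9.6]}
    - {"fingers": 1, "slide": [-14, 212, 0], "angular": [0, 0, 9.6]}
    - {"fingers": 1, "slide": [-14, 212, 0], "angular": [0, 0, 9.6]}

```text
clock: 39.0
tcp_pos: [0.5273, -0.0472, 0.1972]
orientation: [-0.001, -0.037, 0.999, 0.001]
wrist_force: [-0.2, -1.1, -1.7]
finger_gap: 0.059
grip_force: 49.4
```

Emit:
jog_arm:
  moves:
    - {"fingers": 1, "slide": [-18, 119, 0], "angular": [0, 0, 8.7]}
    - {"fingers": 1, "slide": [-18, 119, 0], "angular": [0, 0, 8.7]}
    - {"fingers": 1, "slide": [-18, 119, 0], "angular": [0, 0, 8.7]}
    - {"fingers": 1, "slide": [-18, 119, 0], "angular": [0, 0, 8.7]}

```text
clock: 39.33
tcp_pos: [0.5387, 0.0746, 0.1977]
orientation: [0.0, 0.038, 0.999, 0.002]
wrist_force: [0.1, -1.1, -1.7]
finger_gap: 0.0592
grip_force: 49.5
```

Emit:
jog_arm:
  moves:
    - {"fingers": 1, "slide": [-24, 159, 19], "angular": [3.4, 0, 0]}
    - {"fingers": 1, "slide": [-24, 159, 19], "angular": [3.4, 0, 0]}
    - {"fingers": 1, "slide": [-24, 159, 19], "angular": [3.4, 0, 0]}
    - {"fingers": 1, "slide": [-24, 159, 19], "angular": [3.4, 0, 0]}
    - {"fingers": 1, "slide": [-24, 159, 19], "angular": [3.4, 0, 0]}
    - {"fingers": 1, "slide": [-24, 159, 19], "angular": [3.4, 0, 0]}

```text
clock: 39.83
tcp_pos: [0.5759, 0.2269, 0.1779]
orientation: [-0.002, 0.04, 0.999, -0.03]
wrist_force: [0.3, -0.4, -1.9]
finger_gap: 0.0594
grip_force: 49.6
```

Run:
```python
from h import *
st(); q=read_camera("scene"); p,r=cur()
for x in tip_of("carton_a",q)[:4]: print(np.round(x["point"],1),round(x["p"],2),np.round(at(q,x["point"],p[2]-.033),3),np.round(at(q,x["point"],0),3))
plan(bay(.101,-.003,.0365)); print(bay(.101,-.003,.0365)[0])
```

```text
t 39.83 tcp [0.5759 0.2269 0.1779] q [-0.0017  0.0397  0.9988 -0.0295] F [ 0.3 -0.4 -1.9] gap 0.0594 gf 49.6 j [ 0.27  0.44  0.08  1.23 -0.06  0.35]
[398.5 205. ] 0.92 [0.576 0.126 0.145] [0.449 0.264 0.   ]
[289.1 343.4] 0.81 [ 0.757 -0.307  0.145] [ 0.666 -0.255  0.   ]
[428.1 191.8] 0.71 [0.58  0.221 0.145] [ 0.454  0.378 -0.   ]
slide [-1.9, 1.1, 91.8] ang [0.06, -0.01, -0.01] |d| 92 rows 3
[0.57725472 0.22058656 0.08734916]
```

Emit:
jog_arm:
  moves:
    - {"fingers": 1, "slide": [0, 1, 40], "angular": [0, 0, 0]}
    - {"fingers": 1, "slide": [0, 1, 70], "angular": [0, 0, 0]}
    - {"fingers": 1, "slide": [0, 1, 84], "angular": [0, 0, 0]}
    - {"fingers": 1, "slide": [0, 1, 88], "angular": [0, 0, 0]}
    - {"fingers": 1, "slide": [0, 1, 91], "angular": [0, 0, 0]}
    - {"fingers": 1, "slide": [0, 1, 91], "angular": [0, 0, 0]}
    - {"fingers": 1, "slide": [0, 1, 91], "angular": [0, 0, 0]}

```text
clock: 40.52
tcp_pos: [0.5768, 0.2218, 0.091]
orientation: [0.001, 0.041, 0.999, -0.028]
wrist_force: [1.1, -0.6, -0.7]
finger_gap: 0.0592
grip_force: 49.5
```

Emit:
jog_arm:
  moves:
    - {"fingers": 1, "slide": [0, 0, 1], "angular": [0, 0, 0]}
    - {"fingers": 1, "slide": [0, 0, 2], "angular": [0, 0, 0]}
    - {"fingers": 1, "slide": [0, 0, 2], "angular": [0, 0, 0]}

```text
clock: 40.77
tcp_pos: [0.576, 0.2223, 0.0882]
orientation: [0.0, 0.041, 0.999, -0.029]
wrist_force: [-0.4, 0.1, -0.7]
finger_gap: 0.059
grip_force: 49.5
```

Emit:
jog_arm:
  moves:
    - {"fingers": 1, "slide": [0, 0, 1], "angular": [0, 0, 0]}
    - {"fingers": 1, "slide": [0, 0, 2], "angular": [0, 0, 0]}
    - {"fingers": 1, "slide": [0, 0, 2], "angular": [0, 0, 0]}

```text
clock: 41.02
tcp_pos: [0.5759, 0.2223, 0.0873]
orientation: [0.001, 0.041, 0.999, -0.029]
wrist_force: [-3.1, 0.3, 8.9]
finger_gap: 0.0593
grip_force: 50.6
```

Emit:
jog_arm:
  moves:
    - {"fingers": 1, "slide": [0, 0, 1], "angular": [0, 0, 0]}
    - {"fingers": 1, "slide": [0, 0, 1], "angular": [0, 0, 0]}

```text
clock: 41.18
tcp_pos: [0.5759, 0.2223, 0.0872]
orientation: [0.001, 0.041, 0.999, -0.029]
wrist_force: [-3.9, 0.2, 12.8]
finger_gap: 0.0592
grip_force: 51.2
```

Emit:
jog_arm:
  moves:
    - {"fingers": 1, "slide": [0, 0, -1], "angular": [0, 0, 0]}
    - {"fingers": 0.12, "slide": [0, 0, -1], "angular": [0, 0, 0]}
    - {"fingers": 0.12, "slide": [0, 0, -1], "angular": [0, 0, 0]}
    - {"fingers": 0.12, "slide": [0, 0, -1], "angular": [0, 0, 0]}
    - {"fingers": 0.12, "slide": [0, 0, -1], "angular": [0, 0, 0]}
    - {"fingers": 0.12, "slide": [0, 0, -25], "angular": [0, 0, 0]}
    - {"fingers": 0.12, "slide": [0, 0, -60], "angular": [0, 0, 0]}
    - {"fingers": 0, "slide": [0, 0, -100], "angular": [0, 0, 0]}
    - {"fingers": 0, "slide": [0, 0, -120], "angular": [0, 0, 0]}
    - {"fingers": 0, "slide": [0, 0, -120], "angular": [0, 0, 0]}

```text
clock: 42.02
tcp_pos: [0.5787, 0.2299, 0.2101]
orientation: [0.004, 0.041, 0.999, -0.027]
wrist_force: [0.7, 0.2, -0.1]
finger_gap: 0.0856
grip_force: 0.0
```

Run:
```python
from h import *
st(); q=read_camera("scene"); q2=read_camera("top")
for c in(q,q2):
  for x in tip_of("carton_a",c)[:4]: print(np.round(x["point"],1),round(x["p"],2),np.round(at(c,x["point"],.0),3),np.round(at(c,x["point"],.051),3))
  for x in look_for("carton_a",c)[:4]: print("look",np.round(x["point"],1),round(x["p"],2),np.round(at(c,x["point"],.03),3))
A=(.6574,-.2557,-7.6)
plan(ctn(.60,.03,-5,.2),ctn(.65,-.18,-7,.2),ctn(*A,.12),ctn(*A,.032))
```

```text
t 42.02 tcp [0.5787 0.2299 0.2101] q [ 0.0043  0.0408  0.9988 -0.0273] F [ 0.7  0.2 -0.1] gap 0.0856 gf 0.0 j [ 0.27  0.43  0.13  1.29 -0.05  0.36]
[399.2 200.5] 0.93 [0.434 0.28  0.   ] [0.48  0.231 0.051]
[289.2 341.7] 0.77 [ 0.662 -0.253  0.   ] [ 0.695 -0.271  0.051]
[419.2 219. ] 0.63 [ 0.529  0.268 -0.   ] [0.569 0.219 0.051]
look [422.2 210. ] 0.69 [0.53  0.273 0.03 ]
look [285.1 333.7] 0.68 [ 0.659 -0.259  0.03 ]
look [400.5 193.5] 0.66 [0.439 0.276 0.03 ]
look [433.3 230.9] 0.25 [0.61  0.235 0.03 ]
[210.8 213.5] 0.93 [0.588 0.231 0.   ] [0.58  0.219 0.051]
[406.4 180.6] 0.78 [ 0.656 -0.26   0.   ] [ 0.645 -0.252  0.051]
[207.  251.9] 0.75 [0.492 0.242 0.   ] [0.488 0.229 0.051]
look [407.9 177.2] 0.88 [ 0.658 -0.26   0.03 ]
look [205.5 250. ] 0.57 [0.495 0.238 0.03 ]
look [219.  219.7] 0.37 [0.568 0.204 0.03 ]
slide [-41.2, -195.3, 13.7] ang [-3.37, -0.07, 0.32] |d| 200 rows 5
slide [-68.1, -204.8, 0.0] ang [0.0, 0.0, 2.0] |d| 216 rows 6
slide [-16.6, -74.2, 80.0] ang [0.0, 0.0, 0.6] |d| 110 rows 3
slide [0.0, 0.0, 88.0] ang [0.0, 0.0, 0.0] |d| 88 rows 3
```

Emit:
jog_arm:
  moves:
    - {"fingers": 0, "slide": [-41, -195, 14], "angular": [-3.4, 0, 0.3]}
    - {"fingers": 0, "slide": [-41, -195, 14], "angular": [-3.4, 0, 0.3]}
    - {"fingers": 0, "slide": [-41, -195, 14], "angular": [-3.4, 0, 0.3]}
    - {"fingers": 0, "slide": [-41, -195, 14], "angular": [-3.4, 0, 0.3]}
    - {"fingers": 0, "slide": [-41, -195, 14], "angular": [-3.4, 0, 0.3]}
    - {"fingers": 0, "slide": [-41, -195, 14], "angular": [-3.4, 0, 0.3]}

```text
clock: 42.82
tcp_pos: [0.601, 0.0247, 0.1999]
orientation: [0.0, 0.047, 0.999, -0.0]
wrist_force: [0.7, -1.0, 0.2]
finger_gap: 0.0854
grip_force: 0.0
```

Emit:
jog_arm:
  moves:
    - {"fingers": 0, "slide": [-68, -205, 0], "angular": [0, 0, 2]}
    - {"fingers": 0, "slide": [-68, -205, 0], "angular": [0, 0, 2]}
    - {"fingers": 0, "slide": [-68, -205, 0], "angular": [0, 0, 2]}
    - {"fingers": 0, "slide": [-68, -205, 0], "angular": [0, 0, 2]}
    - {"fingers": 0, "slide": [-68, -205, 0], "angular": [0, 0, 2]}
    - {"fingers": 0, "slide": [-68, -205, 0], "angular": [0, 0, 2]}
    - {"fingers": 0, "slide": [-68, -205, 0], "angular": [0, 0, 2]}
    - {"fingers": 0, "slide": [-68, -205, 0], "angular": [0, 0, 2]}

```text
clock: 43.48
tcp_pos: [0.6501, -0.1791, 0.1998]
orientation: [-0.0, 0.061, 0.998, 0.002]
wrist_force: [0.3, 0.7, -1.0]
finger_gap: 0.0857
grip_force: 0.0
```

Run:
```python
from h import *
st(); q=read_camera("scene")
for x in look_for("carton_a",q)[:4]: print("look",np.round(x["point"],1),round(x["p"],2),np.round(at(q,x["point"],.03),3))
A=(.6574,-.2557,-7.6)
plan(ctn(*A,.12),ctn(*A,.032))
```

```text
t 43.48 tcp [ 0.6501 -0.1791  0.1998] q [-3.000e-04  6.140e-02  9.981e-01  1.600e-03] F [ 0.3  0.7 -1. ] gap 0.0857 gf 0.0 j [-0.39  0.53  0.26  1.31  0.   -0.27]
look [422.6 212.2] 0.92 [0.537 0.267 0.03 ]
look [399.2 193.8] 0.76 [0.438 0.272 0.03 ]
look [285.6 334.8] 0.7 [ 0.662 -0.26   0.03 ]
slide [-16.4, -77.0, 80.5] ang [0.16, 0.02, 0.71] |d| 113 rows 3
slide [0.0, 0.0, 88.0] ang [0.0, 0.0, 0.0] |d| 88 rows 3
```

Emit:
jog_arm:
  moves:
    - {"fingers": 0, "slide": [-10, -40, 20], "angular": [0, 0, 0.7]}
    - {"fingers": 0, "slide": [-16, -77, 40], "angular": [0, 0, 0.7]}
    - {"fingers": 0, "slide": [-16, -77, 80], "angular": [0, 0, 0.7]}
    - {"fingers": 0, "slide": [-16, -77, 80], "angular": [0, 0, 0.7]}
    - {"fingers": 0, "slide": [-16, -77, 120], "angular": [0, 0, 0.7]}
    - {"fingers": 0, "slide": [-16, -77, 155], "angular": [0, 0, 0.7]}
    - {"fingers": 0, "slide": [-16, -77, 168], "angular": [0, 0, 0.7]}
    - {"fingers": 0, "slide": [-16, -77, 168], "angular": [0, 0, 0.7]}
    - {"fingers": 0, "slide": [-16, -77, 168], "angular": [0, 0, 0.7]}

```text
clock: 44.33
tcp_pos: [0.6577, -0.2552, 0.0339]
orientation: [0.0, 0.066, 0.998, 0.001]
wrist_force: [0.2, -0.3, 0.3]
finger_gap: 0.0852
grip_force: 0.0
```

Emit:
jog_arm:
  moves:
    - {"fingers": 1, "slide": [0, 0, 0], "angular": [0, 0, 0]}
    - {"fingers": 1, "slide": [0, 0, 0], "angular": [0, 0, 0]}
    - {"fingers": 1, "slide": [0, 0, 0], "angular": [0, 0, 0]}
    - {"fingers": 1, "slide": [0, 0, 0], "angular": [0, 0, 0]}
    - {"fingers": 1, "slide": [0, 0, 0], "angular": [0, 0, 0]}

```text
clock: 44.75
tcp_pos: [0.6596, -0.2579, 0.0365]
orientation: [0.003, 0.067, 0.998, 0.0]
wrist_force: [0.0, 1.9, 6.4]
finger_gap: 0.0593
grip_force: 50.9
```

Emit:
jog_arm:
  moves:
    - {"fingers": 1, "slide": [0, 0, -30], "angular": [0, 0, 0]}
    - {"fingers": 1, "slide": [0, 0, -70], "angular": [0, 0, 0]}
    - {"fingers": 1, "slide": [0, 0, -110], "angular": [0, 0, 0]}
    - {"fingers": 1, "slide": [0, 0, -150], "angular": [0, 0, 0]}
    - {"fingers": 1, "slide": [0, 0, -165], "angular": [0, 0, 0]}
    - {"fingers": 1, "slide": [0, 0, -165], "angular": [0, 0, 0]}

```text
clock: 45.25
tcp_pos: [0.6599, -0.2592, 0.2061]
orientation: [0.006, 0.067, 0.998, -0.002]
wrist_force: [0.2, -0.5, -1.4]
finger_gap: 0.059
grip_force: 50.0
```

Run:
```python
from h import *
st(); q=read_camera("scene"); p,r=cur()
for x in tip_of("carton_a",q)[:4]: print(np.round(x["point"],1),round(x["p"],2),np.round(at(q,x["point"],p[2]-.033),3),np.round(at(q,x["point"],0),3))
plan((np.array([.63,-.05,.2]),tool(-4.7)),(np.array([.64,.10,.2]),tool(-4.7)),bay(.101,-.09,.13),bay(.101,-.09,.035))
print(bay(.101,-.09,.035)[0])
```

```text
t 45.25 tcp [ 0.6599 -0.2592  0.2061] q [ 0.0065  0.067   0.9977 -0.0016] F [ 0.2 -0.5 -1.4] gap 0.059 gf 50.0 j [-0.49  0.59  0.38  1.35  0.   -0.35]
[421.6 217.2] 0.97 [0.661 0.115 0.17 ] [0.528 0.279 0.   ]
[397.8 200.9] 0.62 [0.585 0.113 0.17 ] [ 0.433  0.275 -0.   ]
[279.7 295.1] 0.56 [ 0.668 -0.269  0.17 ] [ 0.537 -0.198  0.   ]
slide [55.3, 202.5, -0.4] ang [0.05, 0.25, -2.99] |d| 210 rows 6
slide [2.3, 150.3, 0.0] ang [0.0, 0.0, 0.0] |d| 150 rows 4
slide [-14.6, 120.6, 19.3] ang [3.44, 0.0, 0.02] |d| 123 rows 3
slide [-0.0, -0.0, 95.0] ang [0.0, 0.0, 0.0] |d| 95 rows 3
[0.66395228 0.213338   0.08585186]
```

Emit:
jog_arm:
  moves:
    - {"fingers": 1, "slide": [55, 202, 0], "angular": [0, 0, -3]}
    - {"fingers": 1, "slide": [55, 202, 0], "angular": [0, 0, -3]}
    - {"fingers": 1, "slide": [55, 202, 0], "angular": [0, 0, -3]}
    - {"fingers": 1, "slide": [55, 202, 0], "angular": [0, 0, -3]}
    - {"fingers": 1, "slide": [55, 202, 0], "angular": [0, 0, -3]}
    - {"fingers": 1, "slide": [55, 202, 0], "angular": [0, 0, -3]}
    - {"fingers": 1, "slide": [55, 202, 0], "angular": [0, 0, -3]}

```text
clock: 45.93
tcp_pos: [0.6281, -0.0473, 0.1965]
orientation: [-0.001, 0.039, 0.999, 0.001]
wrist_force: [-0.9, -0.6, -1.9]
finger_gap: 0.0591
grip_force: 49.9
```

Emit:
jog_arm:
  moves:
    - {"fingers": 1, "slide": [2, 150, 0], "angular": [0, 0, 0]}
    - {"fingers": 1, "slide": [2, 150, 0], "angular": [0, 0, 0]}
    - {"fingers": 1, "slide": [2, 150, 0], "angular": [0, 0, 0]}
    - {"fingers": 1, "slide": [2, 150, 0], "angular": [0, 0, 0]}
    - {"fingers": 1, "slide": [2, 150, 0], "angular": [0, 0, 0]}

```text
clock: 46.35
tcp_pos: [0.6397, 0.103, 0.1969]
orientation: [-0.0, 0.039, 0.999, 0.001]
wrist_force: [0.0, -0.7, -1.4]
finger_gap: 0.0591
grip_force: 49.9
```

Emit:
jog_arm:
  moves:
    - {"fingers": 1, "slide": [-15, 121, 19], "angular": [3.4, 0, 0]}
    - {"fingers": 1, "slide": [-15, 121, 19], "angular": [3.4, 0, 0]}
    - {"fingers": 1, "slide": [-15, 121, 19], "angular": [3.4, 0, 0]}
    - {"fingers": 1, "slide": [-15, 121, 19], "angular": [3.4, 0, 0]}
    - {"fingers": 1, "slide": [-15, 121, 19], "angular": [3.4, 0, 0]}
    - {"fingers": 1, "slide": [-15, 121, 19], "angular": [3.4, 0, 0]}

```text
clock: 46.85
tcp_pos: [0.6649, 0.2171, 0.1784]
orientation: [-0.001, 0.041, 0.999, -0.03]
wrist_force: [-0.6, -1.2, -1.7]
finger_gap: 0.0594
grip_force: 50.0
```

Run:
```python
from h import *
st(); q=read_camera("scene"); p,r=cur()
for x in tip_of("carton_a",q)[:4]: print(np.round(x["point"],1),round(x["p"],2),np.round(at(q,x["point"],p[2]-.033),3),np.round(at(q,x["point"],0),3))
plan(bay(.101,-.09,.0365))
```

```text
t 46.85 tcp [0.6649 0.2171 0.1784] q [-0.0013  0.0413  0.9987 -0.0295] F [-0.6 -1.2 -1.7] gap 0.0594 gf 50.0 j [ 0.22  0.6   0.34  1.33 -0.06  0.31]
[452.1 212. ] 0.98 [0.671 0.209 0.146] [ 0.562  0.365 -0.   ]
[399.5 204. ] 0.91 [0.575 0.13  0.146] [0.447 0.269 0.   ]
[420.  216.4] 0.76 [0.638 0.137 0.146] [0.522 0.278 0.   ]
slide [1.0, 2.3, 92.3] ang [0.1, 0.07, -0.11] |d| 92 rows 3
```

Emit:
jog_arm:
  moves:
    - {"fingers": 1, "slide": [1, 2, 40], "angular": [0, 0, 0]}
    - {"fingers": 1, "slide": [1, 2, 70], "angular": [0, 0, 0]}
    - {"fingers": 1, "slide": [1, 2, 84], "angular": [0, 0, 0]}
    - {"fingers": 1, "slide": [1, 2, 89], "angular": [0, 0, 0]}
    - {"fingers": 1, "slide": [1, 2, 93], "angular": [0, 0, 0]}
    - {"fingers": 1, "slide": [1, 2, 93], "angular": [0, 0, 0]}
    - {"fingers": 1, "slide": [1, 2, 93], "angular": [0, 0, 0]}

```text
clock: 47.53
tcp_pos: [0.665, 0.2146, 0.0889]
orientation: [0.001, 0.042, 0.999, -0.028]
wrist_force: [0.3, -0.1, -1.0]
finger_gap: 0.059
grip_force: 50.0
```

Emit:
jog_arm:
  moves:
    - {"fingers": 1, "slide": [0, 0, 1], "angular": [0, 0, 0]}
    - {"fingers": 1, "slide": [0, 0, 2], "angular": [0, 0, 0]}
    - {"fingers": 1, "slide": [0, 0, 2], "angular": [0, 0, 0]}

```text
clock: 47.78
tcp_pos: [0.6652, 0.2151, 0.0873]
orientation: [0.002, 0.041, 0.999, -0.029]
wrist_force: [-1.4, -0.3, 5.0]
finger_gap: 0.059
grip_force: 50.6
```

Touching the floor at the expected height; release and withdraw.

Emit:
jog_arm:
  moves:
    - {"fingers": 1, "slide": [0, 0, 0], "angular": [0, 0, 0]}
    - {"fingers": 0.12, "slide": [0, 0, 0], "angular": [0, 0, 0]}
    - {"fingers": 0.12, "slide": [0, 0, 0], "angular": [0, 0, 0]}
    - {"fingers": 0.12, "slide": [0, 0, 0], "angular": [0, 0, 0]}
    - {"fingers": 0.12, "slide": [0, 0, 0], "angular": [0, 0, 0]}
    - {"fingers": 0.12, "slide": [0, 0, -25], "angular": [0, 0, 0]}
    - {"fingers": 0.12, "slide": [0, 0, -60], "angular": [0, 0, 0]}
    - {"fingers": 0, "slide": [0, 0, -100], "angular": [0, 0, 0]}
    - {"fingers": 0, "slide": [0, 0, -140], "angular": [0, 0, 0]}
    - {"fingers": 0, "slide": [0, 0, -140], "angular": [0, 0, 0]}

```text
clock: 48.62
tcp_pos: [0.6674, 0.2246, 0.2348]
orientation: [0.007, 0.041, 0.999, -0.027]
wrist_force: [-0.2, 0.2, 1.9]
finger_gap: 0.0855
grip_force: 0.0
```

Emit:
jog_arm:
  moves:
    - {"fingers": 0, "slide": [40, -150, -20], "angular": [0, 0, 0]}
    - {"fingers": 0, "slide": [60, -150, -20], "angular": [0, 0, 0]}
    - {"fingers": 0, "slide": [100, -200, -20], "angular": [0, 0, 0]}
    - {"fingers": 0, "slide": [150, -250, -20], "angular": [0, 0, 0]}
    - {"fingers": 0, "slide": [150, -250, -20], "angular": [0, 0, 0]}
    - {"fingers": 0, "slide": [150, -250, -20], "angular": [0, 0, 0]}
    - {"fingers": 0, "slide": [150, -250, -20], "angular": [0, 0, 0]}
    - {"fingers": 0, "slide": [150, -250, -20], "angular": [0, 0, 0]}
    - {"fingers": 0, "slide": [150, -250, -20], "angular": [0, 0, 0]}

```text
clock: 49.37
tcp_pos: [0.4931, -0.0135, 0.2595]
orientation: [0.0, 0.043, 0.999, -0.029]
wrist_force: [0.1, -0.4, 0.7]
finger_gap: 0.0854
grip_force: 0.0
```

Run:
```python
from h import *
st(); q=read_camera("scene"); q2=read_camera("top")
for n,c in(("scene",q),("top",q2)):
  for x in tip_of("carton_a",c)[:4]: print(n,np.round(x["point"],1),round(x["p"],2),np.round(at(c,x["point"],.051),3))
  for t in ("shim_a","sauce","shaker","press","edge","bar"): print(n,t,[(np.round(x["point"],1).tolist(),round(x["p"],2),np.round(at(c,x["point"])[:2],3).tolist()) for x in tip_of(t,c)[:2]])
print([bay(.101,y,0)[0].round(3) for y in(.09,0,-.09)])
cv2.imwrite("pics/fin.png",np.hstack([cv2.resize(q["color"][140:380,120:520],(400,240)),cv2.resize(q2["color"][120:360,130:530],(400,240))])[:,:,::-1])
```

```text
t 49.37 tcp [ 0.4931 -0.0135  0.2595] q [ 3.000e-04  4.260e-02  9.987e-01 -2.890e-02] F [ 0.1 -0.4  0.7] gap 0.0854 gf 0.0 j [-0.16  0.15 -0.13  1.29 -0.06 -0.07]
scene [445.7 238.8] 0.81 [0.664 0.218 0.051]
scene [421.9 218.2] 0.73 [0.571 0.227 0.051]
scene [391.1 202.9] 0.57 [0.475 0.206 0.051]
scene shim_a [([363.0, 227.7], 0.84, [0.465, 0.118]), ([415.8, 274.2], 0.53, [0.678, 0.111])]
scene sauce [([382.3, 328.7], 0.92, [0.755, -0.066])]
scene shaker [([335.7, 361.9], 0.93, [0.763, -0.202])]
scene press [([204.7, 255.3], 0.78, [0.308, -0.281]), ([338.2, 274.3], 0.6, [0.565, -0.044])]
scene edge [([390.6, 235.5], 0.81, [0.534, 0.157]), ([338.6, 362.8], 0.2, [0.768, -0.198])]
scene bar [([191.3, 301.3], 0.76, [0.431, -0.376]), ([386.6, 249.0], 0.61, [0.567, 0.113])]
top [215.9 179.4] 0.73 [0.663 0.205 0.051]
top [219.4 255.3] 0.72 [0.479 0.199 0.051]
top [209.5 213.5] 0.56 [0.58  0.222 0.051]
top shim_a []
top sauce [([327.9, 141.2], 0.7, [0.762, -0.067]), ([210.6, 179.3], 0.43, [0.674, 0.231])]
top shaker [([385.9, 140.5], 0.54, [0.759, -0.213]), ([209.1, 212.6], 0.33, [0.59, 0.235])]
top press [([421.2, 310.7], 0.79, [0.332, -0.283]), ([317.6, 224.7], 0.71, [0.551, -0.035])]
top edge []
top bar [([468.5, 262.6], 0.89, [0.446, -0.405])]
[array([0.484, 0.226, 0.051]), array([0.574, 0.219, 0.051]), array([0.664, 0.211, 0.051])]
```

```bash
cat > c.py <<'E'
from h import *
def cart(show=True):
    q=read_camera("top"); h=cv2.cvtColor(q["color"],cv2.COLOR_RGB2HSV)
    m=cv2.inRange(h,(10,110,150),(22,190,255)); k=np.zeros_like(m); k[150:290,175:247]=255; m&=k
    m=cv2.morphologyEx(m,cv2.MORPH_OPEN,np.ones((3,3),np.uint8))
    N,l,s,ce=cv2.connectedComponentsWithStats(m)
    for i in range(1,N):
        if s[i,4]<150: continue
        c,wh,an=cv2.minAreaRect(np.argwhere(l==i)[:,::-1].astype(np.float32)); b=cv2.boxPoints((c,wh,an))
        W=np.array([at(q,p,.101)[:2] for p in b]); a=np.degrees(np.arctan2(*(W[1]-W[0])[::-1])); cc=W.mean(0); d=cc-ST[0]; cs,sn=np.cos(ST[1]),np.sin(ST[1])
        print("area",s[i,4],"px",np.round(c,1),"world top",cc.round(4),"stand",np.round([d@[cs,sn],d@[-sn,cs]],4),"edge angle rel stand",round((a-np.degrees(ST[1])+45)%90-45,1),"sides mm",np.round([np.linalg.norm(W[1]-W[0])*1e3,np.linalg.norm(W[2]-W[1])*1e3],1))
cart()
E
python3 c.py
```

```text
area 517 px [210.5 153.5] world top [0.7132 0.2058] stand [ 0.1005 -0.1397] edge angle rel stand 2.9 sides mm [165.1  16.5]
area 618 px [206.4 174.9] world top [0.6632 0.2158] stand [ 0.1064 -0.0891] edge angle rel stand 1.1 sides mm [63.4 57.3]
area 528 px [201.  213.5] world top [0.5738 0.2292] stand [0.1124 0.0012] edge angle rel stand 2.9 sides mm [46.2 62.5]
area 223 px [201.5 255.5] world top [0.4771 0.229 ] stand [0.1042 0.0975] edge angle rel stand 3.0 sides mm [20.6 61.7]
area 441 px [191. 282.] world top [0.4175 0.2535] stand [0.1238 0.1589] edge angle rel stand 3.0 sides mm [73.1 31.7]
```

Emit:
jog_arm:
  moves:
    - {"fingers": 0, "slide": [60, -250, -20], "angular": [0, 0, 0]}
    - {"fingers": 0, "slide": [60, -250, -20], "angular": [0, 0, 0]}
    - {"fingers": 0, "slide": [60, -250, -20], "angular": [0, 0, 0]}
    - {"fingers": 0, "slide": [60, -250, -20], "angular": [0, 0, 0]}
    - {"fingers": 0, "slide": [60, -250, -20], "angular": [0, 0, 0]}
    - {"fingers": 0, "slide": [60, -250, -20], "angular": [0, 0, 0]}
    - {"fingers": 0, "slide": [60, -250, -20], "angular": [0, 0, 0]}
    - {"fingers": 0, "slide": [60, -250, -20], "angular": [0, 0, 0]}

```text
clock: 50.88
tcp_pos: [0.4134, -0.2573, 0.2934]
orientation: [0.0, 0.043, 0.999, -0.029]
wrist_force: [0.4, 0.8, 0.4]
finger_gap: 0.0853
grip_force: 0.0
```

```bash
python3 c.py
python3 - <<'E'
from h import *
q=read_camera("top")
for x in tip_of("carton_a",q)[:4]: print(np.round(x["point"],1),round(x["p"],2),np.round(at(q,x["point"],.051),3))
q=read_camera("scene")
for x in tip_of("carton_a",q)[:4]: print(np.round(x["point"],1),round(x["p"],2),np.round(at(q,x["point"],.051),3))
E
```

```text
area 520 px [210.5 154. ] world top [0.712  0.2058] stand [ 0.1004 -0.1385] edge angle rel stand 2.9 sides mm [165.1  18.8]
area 676 px [206.5 174.5] world top [0.6642 0.2155] stand [ 0.1062 -0.0901] edge angle rel stand 2.9 sides mm [58.1 63.2]
area 700 px [203.8 213.6] world top [0.5733 0.2227] stand [0.1059 0.0011] edge angle rel stand 0.7 sides mm [64.9 58.4]
area 721 px [210. 256.] world top [0.4754 0.2096] stand [0.0847 0.0976] edge angle rel stand 3.0 sides mm [59.6 63.9]
area 932 px [210.5 282. ] world top [0.4162 0.2092] stand [0.0794 0.1566] edge angle rel stand 3.0 sides mm [162.   31.7]
[219.1 256.1] 0.96 [0.477 0.2   0.051]
[209.4 214.8] 0.92 [0.577 0.222 0.051]
[255.6 220.3] 0.6 [0.561 0.111 0.051]
[419.2 218.5] 0.78 [0.568 0.221 0.051]
[390.4 204.8] 0.76 [0.48  0.198 0.051]
[445.8 241.3] 0.7 [0.671 0.211 0.051]
[339.9 268.5] 0.46 [ 0.59  -0.06   0.051]
```

Run:
```python
from h import *
st(); p,r=cur()
plan((np.array([.45,-.02,.25]),r),bay(.080,.096,.14),bay(.080,.096,.038))
```

```text
t 51.13 tcp [ 0.4146 -0.2532  0.2929] q [-3.000e-04  3.980e-02  9.988e-01 -2.850e-02] F [ 0.4  1.1 -0.3] gap 0.0852 gf 0.0 j [-0.69  0.1  -0.1   1.34 -0.05 -0.61]
slide [-16.7, 237.3, 29.4] ang [0.0, 0.0, 0.0] |d| 240 rows 6
slide [-8.6, 238.4, 44.6] ang [0.18, 0.1, 0.16] |d| 243 rows 6
slide [-0.0, 0.0, 102.0] ang [0.0, 0.0, 0.0] |d| 102 rows 3
```

Emit:
jog_arm:
  moves:
    - {"fingers": 0, "slide": [-17, 237, 29], "angular": [0, 0, 0]}
    - {"fingers": 0, "slide": [-17, 237, 29], "angular": [0, 0, 0]}
    - {"fingers": 0, "slide": [-17, 237, 29], "angular": [0, 0, 0]}
    - {"fingers": 0, "slide": [-17, 237, 29], "angular": [0, 0, 0]}
    - {"fingers": 0, "slide": [-17, 237, 29], "angular": [0, 0, 0]}
    - {"fingers": 0, "slide": [-17, 237, 29], "angular": [0, 0, 0]}
    - {"fingers": 0, "slide": [-17, 237, 29], "angular": [0, 0, 0]}

```text
clock: 51.72
tcp_pos: [0.4496, -0.0155, 0.2494]
orientation: [-0.001, 0.036, 0.999, -0.028]
wrist_force: [-0.8, 0.5, -0.9]
finger_gap: 0.0857
grip_force: 0.0
```

Emit:
jog_arm:
  moves:
    - {"fingers": 0, "slide": [-9, 238, 45], "angular": [0, 0, 0]}
    - {"fingers": 0, "slide": [-9, 238, 45], "angular": [0, 0, 0]}
    - {"fingers": 0, "slide": [-9, 238, 45], "angular": [0, 0, 0]}
    - {"fingers": 0, "slide": [-9, 238, 45], "angular": [0, 0, 0]}
    - {"fingers": 0, "slide": [-9, 238, 45], "angular": [0, 0, 0]}
    - {"fingers": 0, "slide": [-9, 238, 45], "angular": [0, 0, 0]}
    - {"fingers": 0, "slide": [-9, 238, 45], "angular": [0, 0, 0]}
    - {"fingers": 0, "slide": [-9, 238, 45], "angular": [0, 0, 0]}

```text
clock: 52.38
tcp_pos: [0.4775, 0.214, 0.191]
orientation: [-0.001, 0.038, 0.999, -0.029]
wrist_force: [0.0, -0.2, 0.2]
finger_gap: 0.0856
grip_force: 0.0
```

Run:
```python
from h import *
st(); plan(bay(.080,.096,.038))
```

```text
t 52.38 tcp [0.4775 0.214  0.191 ] q [-9.000e-04  3.800e-02  9.989e-01 -2.920e-02] F [ 0.  -0.2  0.2] gap 0.0856 gf 0.0 j [ 0.3   0.26 -0.16  1.18 -0.05  0.37]
slide [0.2, -0.2, 101.1] ang [0.09, 0.04, 0.36] |d| 101 rows 3
```

Emit:
jog_arm:
  moves:
    - {"fingers": 0, "slide": [0, 0, 40], "angular": [0, 0, 0.3]}
    - {"fingers": 0, "slide": [0, 0, 75], "angular": [0, 0, 0.3]}
    - {"fingers": 0, "slide": [0, 0, 100], "angular": [0, 0, 0.3]}
    - {"fingers": 0, "slide": [0, 0, 100], "angular": [0, 0, 0.3]}
    - {"fingers": 1, "slide": [0, 0, 100], "angular": [0, 0, 0.3]}
    - {"fingers": 1, "slide": [0, 0, 100], "angular": [0, 0, 0.3]}
    - {"fingers": 1, "slide": [0, 0, 100], "angular": [0, 0, 0.3]}
    - {"fingers": 1, "slide": [0, 0, 100], "angular": [0, 0, 0.3]}
    - {"fingers": 1, "slide": [0, 0, 100], "angular": [0, 0, 0.3]}

```text
clock: 53.13
tcp_pos: [0.4804, 0.2077, 0.0951]
orientation: [0.002, 0.043, 0.999, -0.026]
wrist_force: [-0.6, 5.1, 1.0]
finger_gap: 0.059
grip_force: 49.1
```

Emit:
jog_arm:
  moves:
    - {"fingers": 1, "slide": [0, 0, -15], "angular": [0, 0, 0]}
    - {"fingers": 1, "slide": [0, 0, -30], "angular": [0, 0, 0]}
    - {"fingers": 1, "slide": [0, 0, -30], "angular": [0, 0, 0]}
    - {"fingers": 1, "slide": [0, 0, -30], "angular": [0, 0, 0]}

```text
clock: 53.47
tcp_pos: [0.4803, 0.2079, 0.1243]
orientation: [0.002, 0.044, 0.999, -0.028]
wrist_force: [0.2, -0.1, -1.3]
finger_gap: 0.0588
grip_force: 51.0
```

Run:
```python
from h import *
st(); p,r=cur()
q=read_camera("scene")
for x in tip_of("carton_a",q)[:4]: print(np.round(x["point"],1),round(x["p"],2),np.round(at(q,x["point"],p[2]-.038),3))
plan(bay(.101,.092,.068),bay(.101,.092,.038)); print(bay(.101,.092,.038)[0])
```

```text
t 53.47 tcp [0.4803 0.2079 0.1243] q [ 0.0023  0.0435  0.9987 -0.0281] F [ 0.2 -0.1 -1.3] gap 0.0588 gf 51.0 j [ 0.29  0.3  -0.28  1.01 -0.05  0.37]
[421.  218.3] 0.82 [0.598 0.191 0.086]
[445.8 239. ] 0.7 [0.689 0.184 0.086]
[393.6 193.7] 0.65 [0.481 0.205 0.086]
[373.5 257.5] 0.39 [0.635 0.003 0.086]
slide [-2.0, 23.3, 2.2] ang [0.15, 0.17, -0.28] |d| 23 rows 1
slide [-0.0, -0.0, 30.0] ang [0.0, 0.0, 0.0] |d| 30 rows 1
[0.48258429 0.2284934  0.08884646]
```

Emit:
jog_arm:
  moves:
    - {"fingers": 1, "slide": [-3, 12, 0], "angular": [0, 0, 0]}
    - {"fingers": 1, "slide": [-4, 23, 0], "angular": [0, 0, 0]}
    - {"fingers": 1, "slide": [-4, 23, 0], "angular": [0, 0, 0]}
    - {"fingers": 1, "slide": [-4, 23, 15], "angular": [0, 0, 0]}
    - {"fingers": 1, "slide": [-4, 23, 25], "angular": [0, 0, 0]}
    - {"fingers": 1, "slide": [-4, 23, 25], "angular": [0, 0, 0]}
    - {"fingers": 1, "slide": [-4, 23, 25], "angular": [0, 0, 0]}

```text
clock: 54.15
tcp_pos: [0.4837, 0.2285, 0.0948]
orientation: [-0.001, 0.043, 0.999, -0.029]
wrist_force: [0.6, 0.5, -0.5]
finger_gap: 0.0588
grip_force: 51.5
```

Emit:
jog_arm:
  moves:
    - {"fingers": 1, "slide": [0, 0, 1], "angular": [0, 0, 0]}
    - {"fingers": 1, "slide": [0, 0, 2.5], "angular": [0, 0, 0]}
    - {"fingers": 1, "slide": [0, 0, 2.5], "angular": [0, 0, 0]}

```text
clock: 54.4
tcp_pos: [0.4843, 0.2285, 0.0936]
orientation: [-0.0, 0.043, 0.999, -0.029]
wrist_force: [-1.6, -0.1, 1.2]
finger_gap: 0.0584
grip_force: 51.8
```

Emit:
jog_arm:
  moves:
    - {"fingers": 1, "slide": [0, 0, 1], "angular": [0, 0, 0]}
    - {"fingers": 1, "slide": [0, 0, 2], "angular": [0, 0, 0]}
    - {"fingers": 1, "slide": [0, 0, 2], "angular": [0, 0, 0]}

```text
clock: 54.65
tcp_pos: [0.4844, 0.2286, 0.0935]
orientation: [0.001, 0.043, 0.999, -0.029]
wrist_force: [-6.1, -0.7, 14.6]
finger_gap: 0.0591
grip_force: 53.3
```

Emit:
jog_arm:
  moves:
    - {"fingers": 1, "slide": [0, 0, -2], "angular": [0, 0, 0]}
    - {"fingers": 0.12, "slide": [0, 0, -2], "angular": [0, 0, 0]}
    - {"fingers": 0.12, "slide": [0, 0, -2], "angular": [0, 0, 0]}
    - {"fingers": 0.12, "slide": [0, 0, -2], "angular": [0, 0, 0]}
    - {"fingers": 0.12, "slide": [0, 0, -2], "angular": [0, 0, 0]}
    - {"fingers": 0.12, "slide": [0, 0, -25], "angular": [0, 0, 0]}
    - {"fingers": 0.12, "slide": [0, 0, -60], "angular": [0, 0, 0]}
    - {"fingers": 0, "slide": [0, 0, -100], "angular": [0, 0, 0]}
    - {"fingers": 0, "slide": [0, 0, -140], "angular": [0, 0, 0]}
    - {"fingers": 0, "slide": [0, 0, -140], "angular": [0, 0, 0]}

```text
clock: 55.48
tcp_pos: [0.4882, 0.2379, 0.2391]
orientation: [0.006, 0.043, 0.999, -0.027]
wrist_force: [1.9, -0.2, 0.7]
finger_gap: 0.0853
grip_force: 0.0
```

Emit:
jog_arm:
  moves:
    - {"fingers": 0, "slide": [10, -300, -20], "angular": [0, 0, 0]}
    - {"fingers": 0, "slide": [10, -300, -20], "angular": [0, 0, 0]}
    - {"fingers": 0, "slide": [10, -300, -20], "angular": [0, 0, 0]}
    - {"fingers": 0, "slide": [10, -300, -20], "angular": [0, 0, 0]}
    - {"fingers": 0, "slide": [10, -300, -20], "angular": [0, 0, 0]}
    - {"fingers": 0, "slide": [10, -300, -20], "angular": [0, 0, 0]}
    - {"fingers": 0, "slide": [10, -300, -20], "angular": [0, 0, 0]}
    - {"fingers": 0, "slide": [10, -300, -20], "angular": [0, 0, 0]}
    - {"fingers": 0, "slide": [10, -300, -20], "angular": [0, 0, 0]}

```text
clock: 56.23
tcp_pos: [0.4488, -0.0626, 0.2685]
orientation: [0.0, 0.046, 0.999, -0.029]
wrist_force: [0.1, 0.4, 0.7]
finger_gap: 0.0852
grip_force: 0.0
```

Emit:
jog_arm:
  moves:
    - {"fingers": 0, "slide": [20, -200, 0], "angular": [0, 0, 0]}
    - {"fingers": 0, "slide": [20, -200, 0], "angular": [0, 0, 0]}
    - {"fingers": 0, "slide": [20, -200, 0], "angular": [0, 0, 0]}
    - {"fingers": 0, "slide": [20, -200, 0], "angular": [0, 0, 0]}
    - {"fingers": 0, "slide": [20, -200, 0], "angular": [0, 0, 0]}
    - {"fingers": 0, "slide": [20, -200, 0], "angular": [0, 0, 0]}
    - {"fingers": 0, "slide": [20, -200, 0], "angular": [0, 0, 0]}

```text
clock: 56.82
tcp_pos: [0.4117, -0.2574, 0.279]
orientation: [-0.0, 0.045, 0.999, -0.028]
wrist_force: [0.5, 0.2, 0.2]
finger_gap: 0.0854
grip_force: 0.0
```

```bash
python3 c.py
python3 - <<'E'
from h import *
st()
for n in("top","scene"):
    q=read_camera(n)
    for t in("carton_a","shim_a","bar"):
        for x in tip_of(t,q)[:3]: print(n,t,np.round(x["point"],1),round(x["p"],2),np.round(at(q,x["point"],.051 if t[0]=="c" else 0),3))
E
```

```text
area 520 px [210.5 154. ] world top [0.712  0.2058] stand [ 0.1004 -0.1385] edge angle rel stand 2.9 sides mm [165.1  18.8]
area 675 px [206.5 174.5] world top [0.6642 0.2155] stand [ 0.1062 -0.0901] edge angle rel stand 2.9 sides mm [58.1 63.2]
area 700 px [203.8 213.6] world top [0.5734 0.2228] stand [0.1059 0.001 ] edge angle rel stand 0.2 sides mm [65.1 58.2]
area 717 px [201.3 254.2] world top [0.4801 0.2294] stand [0.1049 0.0946] edge angle rel stand -0.5 sides mm [65.  58.4]
area 930 px [210.5 282. ] world top [0.4162 0.2092] stand [0.0794 0.1566] edge angle rel stand 3.0 sides mm [162.   31.7]
t 56.87 tcp [ 0.4118 -0.2563  0.279 ] q [-5.000e-04  4.360e-02  9.987e-01 -2.800e-02] F [0.6 0.2 0.2] gap 0.0852 gf 0.0 j [-0.7   0.11 -0.13  1.3  -0.05 -0.61]
top carton_a [210.5 215.7] 0.92 [0.575 0.22  0.051]
top carton_a [208.9 252.3] 0.9 [0.487 0.224 0.051]
top carton_a [213.6 178.6] 0.67 [0.665 0.211 0.051]
top shim_a [252.1 265.8] 0.79 [0.454 0.13  0.   ]
top shim_a [259.2 183. ] 0.52 [0.661 0.108 0.   ]
scene carton_a [445.6 239.5] 0.94 [0.666 0.216 0.051]
scene carton_a [420.7 219.5] 0.71 [0.573 0.221 0.051]
scene carton_a [397.5 202.3] 0.67 [0.483 0.222 0.051]
scene shim_a [417.8 276.8] 0.62 [0.687 0.109 0.   ]
scene shim_a [361.2 224.5] 0.57 [0.452 0.122 0.   ]
scene shim_a [203.4 259.1] 0.16 [ 0.319 -0.29   0.   ]
scene bar [189.3 298.4] 0.69 [ 0.42  -0.376  0.   ]
```

Run:
```python
from h import *
a=cv2.imread("pics/scene0.png")[:,:,::-1]; b=read_camera("scene")["color"]
for im in(a,b):
    h=cv2.cvtColor(np.ascontiguousarray(im),cv2.COLOR_RGB2HSV); m=cv2.inRange(h,(4,215,120),(15,255,255)); k=np.zeros_like(m); k[270:320,165:215]=255; y,x=np.nonzero(m&k); 
    g=cv2.inRange(h,(0,0,110),(180,45,255)); g[:300]=0; g[:, :185]=0; g[380:]=0; g[:,240:]=0; Y,X=np.nonzero(g)
    print("orange",x.mean(),y.mean(),len(x),"grey",X.mean(),Y.mean(),len(X),"tip",Y.max())
```

```text
orange 185.68163265306123 294.78367346938774 245 grey 210.83254716981133 340.1957547169811 424 tip 372
orange 186.14222222222222 294.31111111111113 225 grey 213.52100840336135 345.4201680672269 357 tip 372
```

Bar sits as it did at the start (within about 1 px); everything else measured in place.

```bash
python3 -c "
from workcell import *
print(hand_in())"
```

```text
the job is handed in; nothing more can be done
None
```

I handed the job in at about 57 s: by camera measurement the plate is tilted on both shims, the bar is back in its rest, and the three cartons stand one to a bay (one was knocked aside and re-centred); no verdict came back.

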